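# Measure the tread depth of a tyre piece with a sprung depth gauge

### The job

Measure the tread depth of the tyre piece clamped in the small vice: lift the depth gauge out of its stand, put its sprung pin into the wide groove, clear of the raised wear bar, and press gently, with about 10 N, until the base bar sits flat on the tread on both sides; hold it steady like that for about two seconds so that the reading settles. Then put the gauge back upright, fully home in its stand, and let go, leaving everything else as it stands.

Things in the scene. Friction and masses are not known exactly. Their poses are not given: they have to be found in the camera images.
- gauge: tread depth gauge standing upright in its stand, 0.11 to 0.2 kg. Origin: centre of its base bar's underside; z up, y along the bar, scale on the -x face. Below the bar a round-ended steel pin, 4 in diameter, stands out 14 and is pushed up into the gauge against a spring
- base_bar: the gauge's steel base bar, rigid with it, same origin and axes as the gauge: 14 (x) x 64 (y) x 8 (z); its underside is what must sit flat on the tread
- gauge_grip (a point): where to grip: centre of the gauge's dark box-shaped body, 56 above the gauge's origin. The body is 18 (x) x 32 (y), from 14 to 74 above the origin, a steel stub on top reaches 80; either width may be gripped
- pin (a joint): the gauge's reading (m), also shown by a black pointer that rises 1 mm per mm on the white scale: how far its pin is pushed in. 0 = fully out, 0.014 = end flush with the bar; groove depth = 0.014 - value. The spring starts to yield at 1.5 N and needs 0.25 N more per mm
- pin_tip (a point): lower end of the pin, on the gauge's axis
- stand: plain aluminium block 46 (x) x 100 (y) x 30 (z), fixed. Origin: centre of its underside; y along its length
- stand_seat (a point): where the origin of the gauge belongs: middle of the recess floor, 24 above the worktop. The recess is 6 deep and takes the base bar with 2 clearance all round, bar along the stand's y; a well in the middle, 18 (x) x 20 (y), takes the pin
- vice: small steel vice, fixed. Origin: midway between its jaws, on the worktop; the screw with its cross bar is at -x, out to -112. Jaws run along y (100), tops 38 above the worktop, and grip a black tyre tread piece, 58 (x) x 90 (y), grooves along x. More than 25 N on it marks the evidence
- vice_mid (a point): on the vice, midway between the jaws at the height of their tops. The tyre piece was clamped by hand: its face lies 3 to 17 above this point, the middle of its one wide groove anywhere within 10 of it along y. The groove is 9 wide, 8 to 11 deep; beside it flat ribs 26 wide, then slits 3 wide that the pin cannot enter. The rubber yields 1 mm per 8 N
- wear_bar (a point): on the vice, at the x where the wear bar crosses the groove floor (the bar itself shifts sideways and up with the tyre piece): 8 long (x), 4.5 high, centred 19 from the vice's middle towards the screw. For a valid reading the pin stands on the floor away from it, bar square across the groove, level, on both ribs, pressed with 6 to 15 N
- logbook: black notebook lying flat, 165 x 120 x 16, origin under its centre: leave alone
- calculator: pocket calculator lying flat, 118 x 68 x 11, origin under its centre: leave alone
- petri_dish: clear round dish, 62 wide, 14 high, origin under its centre: leave alone
- tape_roll: roll of brown tape standing on its flat side, 92 wide, 48 high, origin under its centre: leave alone
There are look-alikes about, which are no part of the job. What is meant by the gauge is not pink or yellow, and is the smaller of those in its own colour.

How it is judged:
By the outcome, as a careful person would: the job done as asked, in the order asked, and still so for the second after the job is handed in, with the robot touching nothing.
It also fails if it takes over 67 s, if anything falls off the work surface, if the arm or the gripper's body presses on something with over 40 N, if the wrist force passes 120 N, or if a joint passes its speed limit or range.

### The arm

A 6-joint arm with a two-finger parallel gripper is mounted at the origin on a cart in front of the work surface, level with it; the furniture and walls round the work are solid. World frame = base frame: x ahead of the robot, y to its left, z up, the work surface at z = 0. Lengths are in m, angles in rad, forces in N, time in s.
With the tool pointing down it reaches from about 0.25 to 0.725 m from the base axis. Payload 4 kg.
Tool frame: the origin (TCP) lies at the very end of the fingers, on their centre line; the grasp point (between the pads) lies 19 mm behind it; x points along the fingers, y is the direction in which the jaws open and shut, and the axes are right-handed (so a half turn about x gives the same grasp; the last joint's range is limited). The gripper opens to 85 mm and grips with 20 to 120 N. Pads are 22 mm wide; open, the fingers measure 114 mm over their backs; the gripper's body (76 mm by 85 mm) begins 54 mm behind the grasp point. The pads swing forward as they close: fully open they stand 13 mm farther back than shut.
Start: joints at [-1.228, 0.241, 0.005, 1.335, 0, 1.571], TCP at [0.168, -0.471, 0.231] pointing down, gripper open.
Joint ranges: [-2.72, 2.72], [-1.05, 1.87], [-1.09, 1.28], [-1.99, 2.15], [-1.42, 1.44], [-3.14, 3.14]. Speed limits (rad/s): [2.79, 2.79, 3.14, 3.14, 3.14, 3.14].

### API

Orientations are given as a unit quaternion [x, y, z, w].
In Python, from workcell import get_obs, camera, job_done gives the robot as it stands. The module is installed in compiled form; this text tells all that it offers.
- The arm moves only by the tool arm_command, never from a script. Its argument "motion" is a list of rows, each an object of numbers: "x", "y", "z": the shift along the tool's x, y, z in m; "roll": the turn about the tool's x in rad; "fingers": the opening, from 0 (shut) to 1 (fully open). A call has 1 to 20 rows; each row shifts and turns the pose as measured when the row begins, along the tool's axes as they then stand; what a row does not reach is not made up. A row lasts 1/12 s, in which the tool goes at most 41.7 mm and 7.16 degrees, less where a joint would pass 70% of its speed; a pose out of reach is approached as far as the arm can. A call is refused whole if a number of a shift passes 0.0417 or a number of a turn 0.125, either way. A call with a gripper value outside its range is refused whole. The fingers move at their own pace and stop on an object; the grip force is fixed at half the most. Time passes only in rows, so rows that do not move let the fingers close. It gives the time, the measured TCP pose, the force and the opening at its end, in the units of the state.
- get_obs(): the state, without advancing time (a new reading comes with each control period).
- camera(name): name is "scene" or "top" or "wrist"; returns a dict with "frame" (384x512x3 uint8, red, green, blue), "intrinsics" (3x3 intrinsics, pixels), "rvec" (rotation vector, rad) and "tvec" (3), from world to camera coordinates, as OpenCV has them. Camera axes: x right, y down, z forward; pixel columns grow to the right and rows downward; lengths in m; the calibration is good to about 2 mm. A picture is of the moment at which its call begins. There is no depth.
- job_done(): hands the job in, once; it reports no verdict.
The state is a dict: "clock": time; "joint_pos": joint angles; "joint_vel": joint speeds; "tau": joint torques, N m; "eef_pos": TCP position; "tool_rot": TCP orientation; "ft_force": force on the tool from outside, world axes, zero at the start; "ft_torque": the same for the moment, N m; "grip_width": finger opening in m.
Only numpy, scipy, OpenCV 4.12 (cv2) and the standard library are available. Lean on these libraries where they do the work, as an engineer would, in place of code of your own. Each camera call takes 0.05 s, during which the arm holds its last target.

## Working session

There is one attempt and no reset: what is moved stays moved. The work goes in short steps, Python scripts to look and compute and a tool call to move; the robot and the scene stay as the last step left them, time stands still between calls to the robot, and variables do not carry over. Pictures are saved under pics/ and viewed, and the job is handed in when it is done.

Besides the shell and the picture viewer there is one more tool, called after "Call:" as name(argument=value, ...), one argument or row to a line, values as JSON. arm_command: Moves the arm, as the interface text tells. Its arguments: {"type":"object","properties":{"motion":{"type":"array","items":{"type":"object","properties":{"x":{"type":"number"},"y":{"type":"number"},"z":{"type":"number"},"roll":{"type":"number"},"fingers":{"type":"number"}}}}},"required":["motion"]}

```bash
mkdir -p pics; ls
cat > h.py <<'E'
import numpy as np, cv2
from workcell import get_obs, camera, job_done
def snap(n,tag):
    c=camera(n); cv2.imwrite(f'pics/{tag}.png',c['frame'][:,:,::-1]); np.savez(f'pics/{tag}.npz',**c); return c
def load(tag): return dict(np.load(f'pics/{tag}.npz'))
def ray(c,u,v):
    R=cv2.Rodrigues(np.array(c['rvec'],float))[0]; t=np.array(c['tvec'],float).ravel()
    d=R.T@np.linalg.inv(np.array(c['intrinsics'],float))@np.array([u,v,1.0]); return -R.T@t,d/np.linalg.norm(d)
def onz(c,u,v,z):
    o,d=ray(c,u,v); return o+d*(z-o[2])/d[2]
def tri(rays):
    A=np.zeros((3,3));b=np.zeros(3)
    for o,d in rays:
        P=np.eye(3)-np.outer(d,d);A+=P;b+=P@o
    p=np.linalg.solve(A,b); return p,[np.linalg.norm((np.eye(3)-np.outer(d,d))@(p-o)) for o,d in rays]
def proj(c,p):
    q,_=cv2.projectPoints(np.array(p,float).reshape(-1,3),np.array(c['rvec'],float),np.array(c['tvec'],float),np.array(c['intrinsics'],float),None); return q.reshape(-1,2)
def crop(tag,x0,y0,x1,y1,k,out):
    im=cv2.imread(f'pics/{tag}.png')[y0:y1,x0:x1]; cv2.imwrite(f'pics/{out}.png',cv2.resize(im,None,fx=k,fy=k,interpolation=cv2.INTER_CUBIC))
E
python3 - <<'E'
from h import *
for n in('scene','top','wrist'):
    c=snap(n,n+'0'); print(n,ray(c,256,192), c['intrinsics'][0][0])
o=get_obs(); print(o)
E
```

```text
pics
scene (array([-0.54865141,  0.71162769,  0.78666424]), array([ 0.77177561, -0.40352244, -0.4914591 ])) 419.3852107698827
top (array([0.40344189, 0.15378852, 1.40140183]), array([ 0.1151993 , -0.01067106, -0.99328508])) 357.3141213592812
wrist (array([ 0.23723713, -0.44648082,  0.37280967]), array([-0.2927773 , -0.08168977, -0.95268475])) 306.2827654436839
{'clock': 0.15, 'joint_pos': array([-1.22796604e+00,  2.41225207e-01,  4.02804929e-03,  1.33521676e+00,
        3.08320514e-05,  1.57076965e+00]), 'joint_vel': array([-1.60192615e-03, -3.12107458e-03,  4.49307726e-03, -7.69835409e-05,
        6.61667597e-04, -7.68894828e-05]), 'tau': array([ 1.15751832e-04, -3.72636187e+01,  2.52638018e+01,  1.24042650e-02,
        4.37004007e-05, -5.34296447e-06]), 'eef_pos': array([ 0.16792157, -0.47044016,  0.23062268]), 'tool_rot': array([-0.69665504, -0.12119073,  0.69682865, -0.12005996]), 'ft_force': array([ 1.33800946, -0.48001916, -0.22628136]), 'ft_torque': array([-0.02960895, -0.01748179,  0.04442919]), 'grip_width': 0.08518927899648786}
```

View pics/scene0.png

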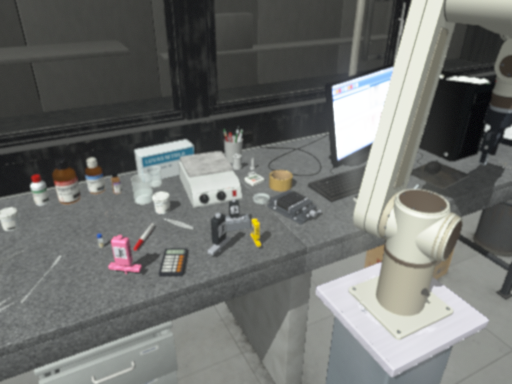

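View pics/top0.png

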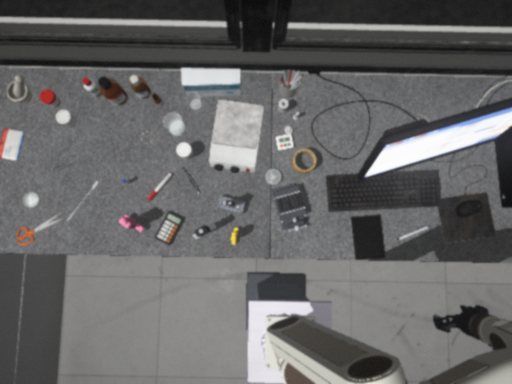

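View pics/wrist0.png

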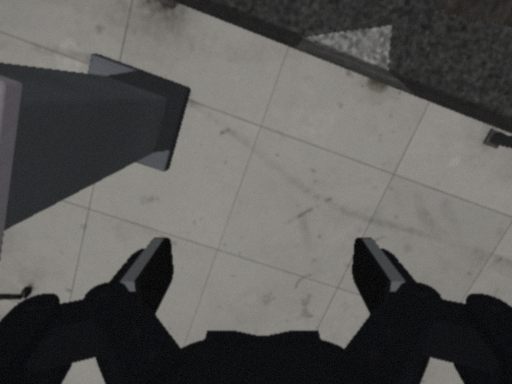

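Run:
```python
from h import *
crop('scene0',90,190,330,290,3.3,'s_a'); crop('top0',110,160,320,260,3.8,'t_a')
c=load('top0')
for u,v in [(132,224),(202,231),(236,236),(231,203),(293,207),(270,160),(270,255)]: print(u,v,onz(c,u,v,0.03).round(3))
```

```text
132 224 [0.43  0.611 0.03 ]
202 231 [0.409 0.342 0.03 ]
236 236 [0.392 0.212 0.03 ]
231 203 [0.518 0.235 0.03 ]
293 207 [ 0.507 -0.004  0.03 ]
270 160 [0.689 0.087 0.03 ]
270 255 [0.323 0.082 0.03 ]
```

View pics/s_a.png

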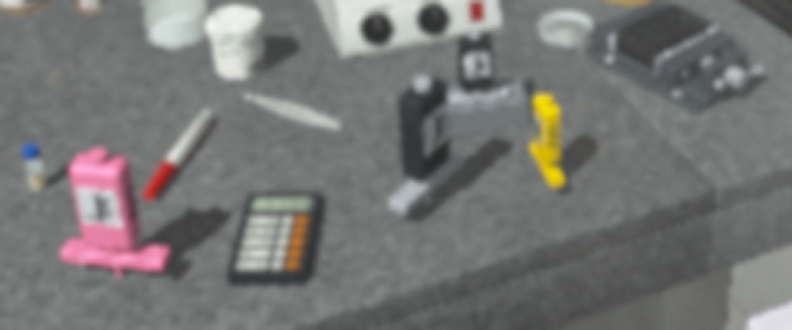

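View pics/t_a.png

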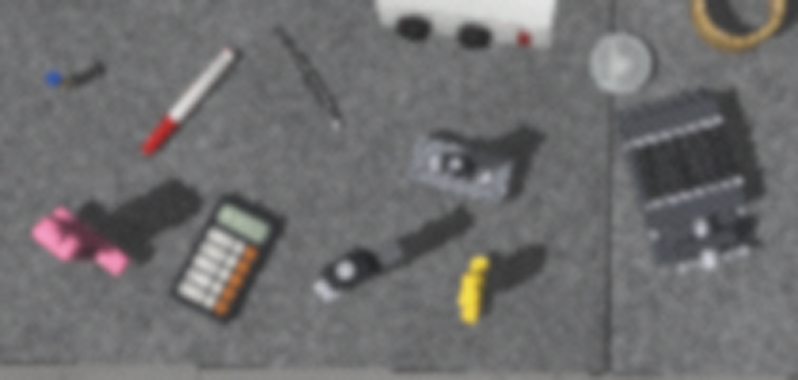

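The dark gauges are at top(202,231), standing free on the table, and top(231,203), in the grey stand and smaller. The pink one is at (132,224) and the yellow at (236,236). The one in the stand fits the description. I'll confirm it from the wrist camera.

```bash
cat >> h.py <<'E'
from scipy.spatial.transform import Rotation as Rot
def tool():
    o=get_obs(); return o['eef_pos'],Rot.from_quat(o['tool_rot']).as_matrix(),o
def to_tool(target):
    p,R,o=tool(); return R.T@(np.array(target)-p)
E
python3 - <<'E'
from h import *
p,R,o=tool(); print(R.round(3)); c=load('wrist0')
Rc=cv2.Rodrigues(c['rvec'])[0]; cp,d=ray(c,256,192)
print('cam in tool',R.T@(cp-p),'axes(cols x,y,z cam in tool)\n',(R.T@Rc.T).round(3))
print(to_tool([0.42,0.2,0.33]))
E
```

```text
[[-0.001  0.336 -0.942]
 [ 0.002 -0.942 -0.336]
 [-1.    -0.002 -0.   ]]
cam in tool [-0.14218574  0.00050758 -0.07334028] axes(cols x,y,z cam in tool)
 [[-0.    -0.285  0.959]
 [ 1.     0.     0.   ]
 [-0.001  0.959  0.285]]
[-0.09847861 -0.54683576 -0.46279802]
```

Call:
arm_command(
  motion=[
    {"x":-0.0055,"y":-0.03,"z":-0.0257},
    {"x":-0.0055,"y":-0.03,"z":-0.0257},
    {"x":-0.0055,"y":-0.03,"z":-0.0257},
    {"x":-0.0055,"y":-0.03,"z":-0.0257},
    {"x":-0.0055,"y":-0.03,"z":-0.0257},
    {"x":-0.0055,"y":-0.03,"z":-0.0257},
    {"x":-0.0055,"y":-0.03,"z":-0.0257},
    {"x":-0.0055,"y":-0.03,"z":-0.0257},
  ],
)

```text
schema error: expected keys x, y, z, roll, fingers
```

Run:
```python
from h import *
p,R,o=tool(); print(o['clock'],p,R.round(3),o['joint_pos']); print(to_tool([0.42,0.18,0.33]))
```

```text
0.15 [ 0.16792157 -0.47044016  0.23062268] [[-0.001  0.336 -0.942]
 [ 0.002 -0.942 -0.336]
 [-1.    -0.002 -0.   ]] [-1.22796604e+00  2.41225207e-01  4.02804929e-03  1.33521676e+00
  3.08320514e-05  1.57076965e+00]
[-0.09850929 -0.52799983 -0.45607444]
```

Call:
arm_command(
  motion=[
    {"x":-0.0055,"y":-0.03,"z":-0.0257,"roll":0,"fingers":1},
    {"x":-0.0055,"y":-0.03,"z":-0.0257,"roll":0,"fingers":1},
    {"x":-0.0055,"y":-0.03,"z":-0.0257,"roll":0,"fingers":1},
    {"x":-0.0055,"y":-0.03,"z":-0.0257,"roll":0,"fingers":1},
    {"x":-0.0055,"y":-0.03,"z":-0.0257,"roll":0,"fingers":1},
    {"x":-0.0055,"y":-0.03,"z":-0.0257,"roll":0,"fingers":1},
    {"x":-0.0055,"y":-0.03,"z":-0.0257,"roll":0,"fingers":1},
    {"x":-0.0055,"y":-0.03,"z":-0.0257,"roll":0,"fingers":1},
  ],
)

```text
clock: 0.82
eef_pos: [0.2818, -0.1697, 0.271]
tool_rot: [-0.697, -0.118, 0.699, -0.111]
ft_force: [1.4, -0.6, -0.6]
grip_width: 0.0854
```

Run:
```python
from h import *
p,R,o=tool(); print(o['clock'],p,R.round(3),o['joint_pos']); print(to_tool([0.42,0.18,0.33]))
```

```text
0.8167 [ 0.28176882 -0.16969525  0.27095048] [[-0.005  0.32  -0.948]
 [ 0.008 -0.948 -0.32 ]
 [-1.    -0.009  0.002]] [-0.5460503  -0.11237103 -0.27390774  1.41754375  0.00431132  2.27022087]
[-0.05692325 -0.28770537 -0.24262489]
```

Call:
arm_command(
  motion=[
    {"x":-0.0025,"y":0,"z":0,"roll":-0.12,"fingers":1},
    {"x":-0.0025,"y":0,"z":0,"roll":-0.12,"fingers":1},
    {"x":-0.0025,"y":0,"z":0,"roll":-0.12,"fingers":1},
    {"x":-0.0025,"y":0,"z":0,"roll":-0.12,"fingers":1},
    {"x":-0.0025,"y":0,"z":0,"roll":-0.12,"fingers":1},
    {"x":-0.0025,"y":0,"z":0,"roll":-0.12,"fingers":1},
    {"x":-0.0025,"y":0,"z":0,"roll":-0.12,"fingers":1},
    {"x":-0.0025,"y":0,"z":0,"roll":-0.12,"fingers":1},
    {"x":-0.0025,"y":0,"z":0,"roll":-0.12,"fingers":1},
    {"x":-0.0025,"y":0,"z":0,"roll":-0.12,"fingers":1},
    {"x":-0.0025,"y":0,"z":0,"roll":-0.12,"fingers":1},
    {"x":-0.0025,"y":0,"z":0,"roll":-0.12,"fingers":1},
    {"x":-0.0025,"y":0,"z":0,"roll":-0.12,"fingers":1},
    {"x":-0.0025,"y":0,"z":0,"roll":-0.12,"fingers":1},
    {"x":-0.0025,"y":0,"z":0,"roll":-0.12,"fingers":1},
    {"x":-0.0025,"y":0,"z":0,"roll":-0.12,"fingers":1},
    {"x":-0.0025,"y":0,"z":0,"roll":-0.12,"fingers":1},
    {"x":-0.0025,"y":0,"z":0,"roll":-0.12,"fingers":1},
    {"x":0,"y":0,"z":0,"roll":-0.12,"fingers":1},
    {"x":0,"y":0,"z":0,"roll":-0.12,"fingers":1},
  ],
)

```text
clock: 2.48
eef_pos: [0.2819, -0.1565, 0.3161]
tool_rot: [0.115, 0.702, -0.107, 0.694]
ft_force: [-0.1, -0.6, -0.2]
grip_width: 0.0855
```

Run:
```python
from h import *
p,R,o=tool(); print(o['clock'],p,R.round(4),o['joint_pos']);print(np.degrees(np.arctan2(R[1,1],R[0,1]))); print(to_tool([0.40,0.18,0.33]),to_tool([0.40,0,0.33]))
```

```text
2.4833 [ 0.28190141 -0.15651495  0.31611666] [[-0.009   0.31    0.9507]
 [ 0.0134  0.9507 -0.3098]
 [-0.9999  0.0099 -0.0127]] [-0.51363859 -0.1282737  -0.17165236  1.54185204  0.00722739 -0.19856756]
71.94114960690094
[-0.01044197  0.35666787  0.00783114] [-0.01285156  0.18554336  0.06360385]
```

Call:
arm_command(
  motion=[
    {"x":0,"y":0.0267,"z":0.0134,"roll":0,"fingers":1},
    {"x":0,"y":0.0267,"z":0.0134,"roll":0,"fingers":1},
    {"x":0,"y":0.0267,"z":0.0134,"roll":0,"fingers":1},
    {"x":0,"y":0.0267,"z":0.0134,"roll":0,"fingers":1},
    {"x":0,"y":0.0267,"z":0.0134,"roll":0,"fingers":1},
    {"x":0,"y":0.0267,"z":0.0134,"roll":0,"fingers":1},
    {"x":0,"y":0.0267,"z":0.0134,"roll":0,"fingers":1},
    {"x":0,"y":0.0267,"z":0.0134,"roll":0,"fingers":1},
    {"x":0,"y":0,"z":0,"roll":0,"fingers":1},
    {"x":0,"y":0,"z":0,"roll":0,"fingers":1},
  ],
)

```text
clock: 3.32
eef_pos: [0.4553, 0.0207, 0.3135]
tool_rot: [0.115, 0.703, -0.108, 0.693]
ft_force: [-0.8, -0.2, -0.5]
grip_width: 0.0854
```

Run:
```python
from h import *
p,R,o=tool(); print(o['clock'],p,R.round(4),o['joint_pos']);print(np.degrees(np.arctan2(R[1,1],R[0,1])))
c=snap('wrist','w1'); print(proj(c,[0.507,-0.004,0.04]))
cv2.imwrite('pics/w1b.png',cv2.resize(c['frame'][:,:,::-1],None,fx=1.5,fy=1.5,interpolation=cv2.INTER_CUBIC))
```

```text
3.3167 [0.45529353 0.02068576 0.31351415] [[-0.013   0.3114  0.9502]
 [ 0.0116  0.9503 -0.3113]
 [-0.9998  0.007  -0.016 ]] [0.03734259 0.14137685 0.09355764 1.53556011 0.01210391 0.35388693]
71.85577698036542
[[255.68812881 192.14945665]]
```

View pics/w1b.png

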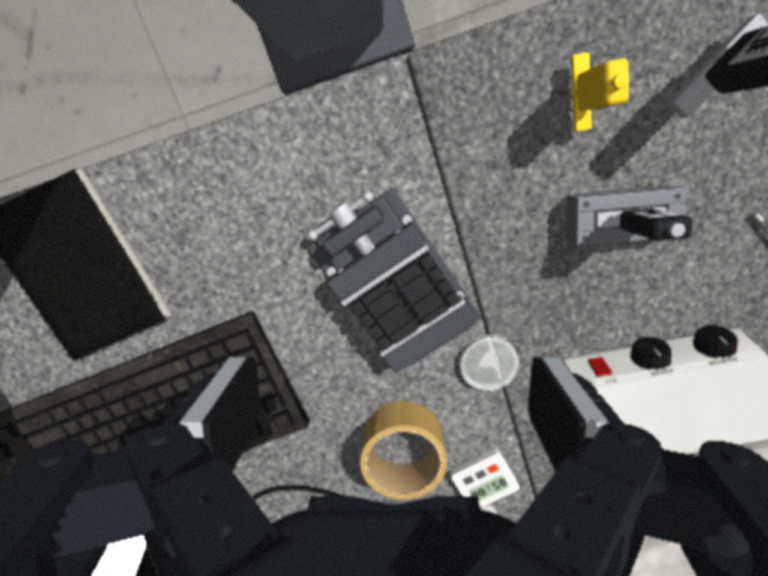

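Run:
```python
from h import *
crop('w1',195,115,335,255,5.5,'w1v'); crop('w1',360,100,480,190,6,'w1s')
```

```text
(no output)
```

View pics/w1v.png

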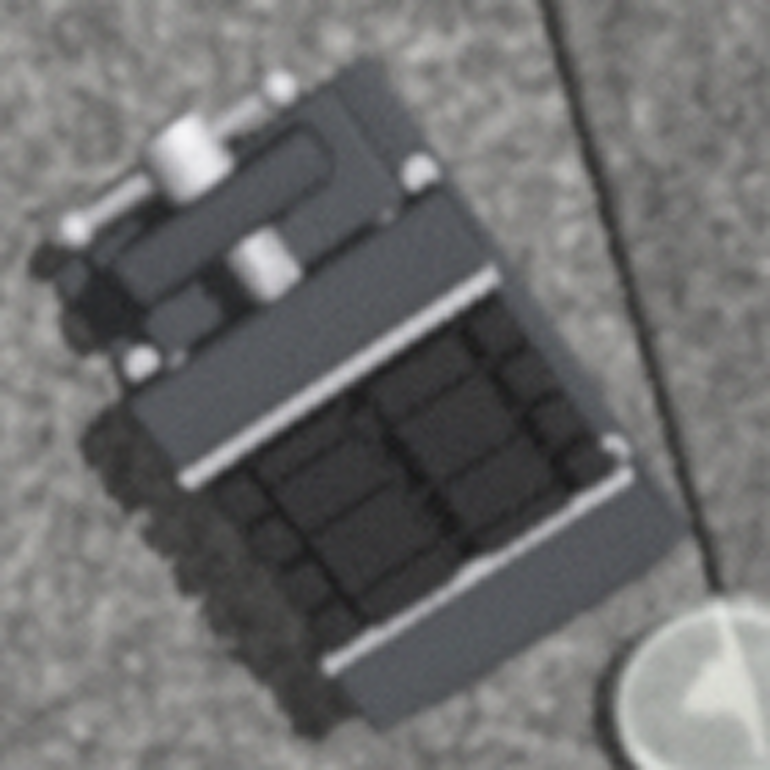

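View pics/w1s.png

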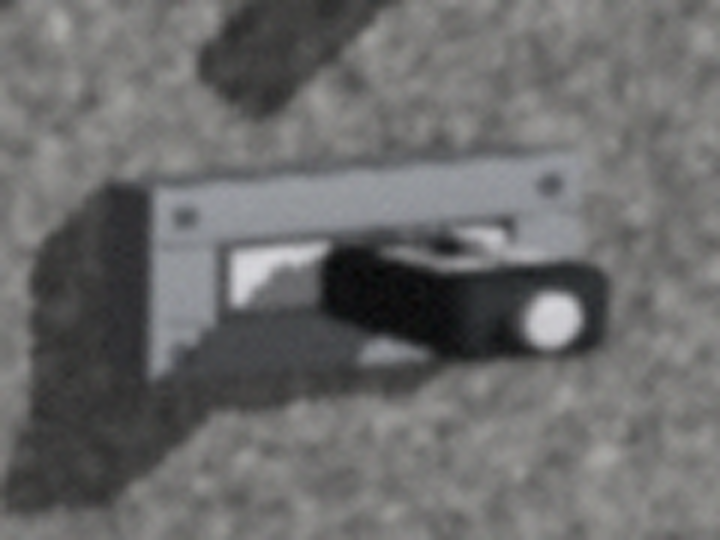

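Run:
```python
from h import *
c=load('w1')
f=lambda x,y,X0,Y0,k:((x+.5)/k+X0-.5,(y+.5)/k+Y0-.5)
pts=[onz(c,*f(x,y,195,115,5.5),0.038) for x,y in [(190,480),(492,276),(328,665),(628,476)]]
for p in pts: print(p.round(4))
for a,b in((0,1),(2,3)): d=pts[b]-pts[a]; print(np.linalg.norm(d),np.degrees(np.arctan2(d[1],d[0])))
print('mid',np.mean(pts,0))
s=[onz(c,*f(x,y,360,100,6),0.03) for x,y in [(152,192),(578,152),(150,378)]]
for p in s: print(p.round(4))
d=s[1]-s[0];print(np.linalg.norm(d),np.degrees(np.arctan2(d[1],d[0])),np.linalg.norm(s[2]-s[0]))
print('stub top',onz(c,*f(553,320,360,100,6),0.104))
```

```text
[ 0.5095 -0.0452  0.038 ]
[0.4821 0.0459 0.038 ]
[ 0.5708 -0.0276  0.038 ]
[0.5443 0.0642 0.038 ]
0.09512493771857788 106.71555043744024
0.09552765470116736 106.06991381902039
mid [0.52667676 0.00934853 0.038     ]
[0.4827 0.1923 0.03  ]
[0.5043 0.2873 0.03  ]
[0.5255 0.1828 0.03  ]
0.09744725849592484 77.20066521948137 0.04379424049540616
stub top [0.51511209 0.23529158 0.104     ]
```

Call:
arm_command(
  motion=[
    {"x":0.019,"y":0,"z":0.007,"roll":0,"fingers":1},
    {"x":0.019,"y":0,"z":0.007,"roll":0,"fingers":1},
    {"x":0.019,"y":0,"z":0.007,"roll":0,"fingers":1},
    {"x":0.019,"y":0,"z":0.007,"roll":0,"fingers":1},
    {"x":0.019,"y":0,"z":0.007,"roll":0,"fingers":1},
    {"x":0.019,"y":0,"z":0.007,"roll":0,"fingers":1},
    {"x":0,"y":0,"z":0,"roll":0,"fingers":1},
    {"x":0,"y":0,"z":0,"roll":0,"fingers":1},
  ],
)

```text
clock: 4.03
eef_pos: [0.4897, 0.0014, 0.1974]
tool_rot: [0.118, 0.702, -0.112, 0.693]
ft_force: [0.5, 0.1, 0.5]
grip_width: 0.0853
```

Run:
```python
from h import *
p,R,o=tool(); print(o['clock'],p,R.round(4),o['joint_pos'])
c=snap('wrist','w2')
q=proj(c,[0.527,0.009,0.048])[0]; print(q)
u,v=q.astype(int); crop('w2',u-95,v-75,u+95,v+75,4,'w2v')
```

```text
4.0333 [0.48974212 0.00135561 0.19736503] [[-0.0105  0.3211  0.947 ]
 [ 0.0108  0.947  -0.3209]
 [-0.9999  0.0069 -0.0134]] [-0.00392499  0.2464695  -0.07711476  1.25771625  0.01080031  0.32281913]
[280.12293785 204.52250064]
```

View pics/w2v.png

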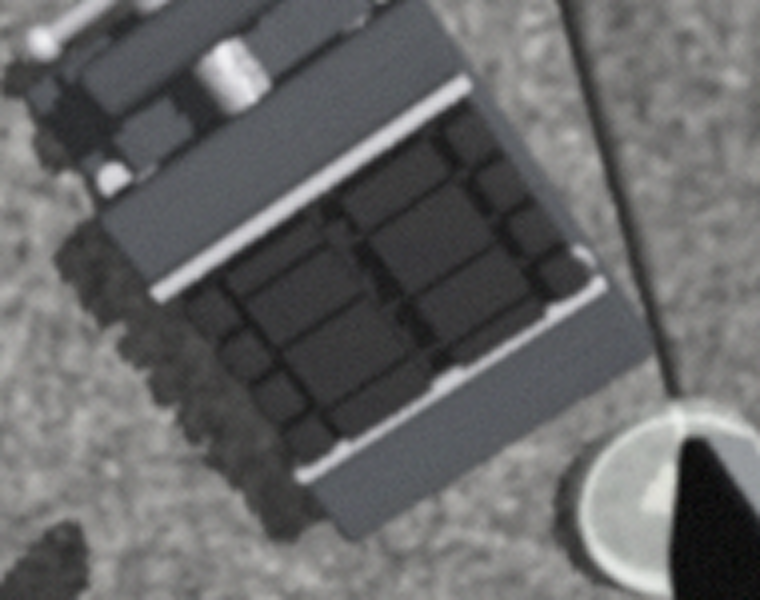

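Call:
arm_command(
  motion=[
    {"x":-0.006,"y":0.02,"z":-0.011,"roll":0,"fingers":1},
    {"x":-0.006,"y":0.02,"z":-0.011,"roll":0,"fingers":1},
    {"x":-0.006,"y":0.02,"z":-0.011,"roll":0,"fingers":1},
    {"x":-0.006,"y":0.02,"z":-0.011,"roll":0,"fingers":1},
    {"x":-0.006,"y":0.02,"z":-0.011,"roll":0,"fingers":1},
    {"x":0,"y":0,"z":0,"roll":0,"fingers":1},
    {"x":0,"y":0,"z":0,"roll":0,"fingers":1},
  ],
)

```text
clock: 4.67
eef_pos: [0.4697, 0.1152, 0.241]
tool_rot: [0.122, 0.697, -0.113, 0.697]
ft_force: [-1.2, -0.1, 0.0]
grip_width: 0.0852
```

Run:
```python
from h import *
p,R,o=tool(); print(o['clock'],p,R.round(4),o['joint_pos'])
c=snap('wrist','w3')
q=proj(c,[0.527,0.009,0.048])[0]; print(q, proj(c,[0.5155,0.2355,0.03]))
u,v=q.astype(int); u0=max(0,u-95); crop('w3',u0,v-75,u0+190,v+75,4,'w3v'); print(u0,v-75)
cv2.imwrite('pics/w3b.png',cv2.resize(c['frame'][:,:,::-1],None,fx=1.5,fy=1.5,interpolation=cv2.INTER_CUBIC))
```

```text
4.6667 [0.46969496 0.11515211 0.24102165] [[ 0.0028  0.3278  0.9447]
 [ 0.0134  0.9446 -0.3278]
 [-0.9999  0.0136 -0.0018]] [ 0.23262941  0.19934943 -0.02255626  1.34311908  0.01241649  0.56669297]
[191.75189826 235.13054387] [[368.69508026 161.72558891]]
96 160
```

View pics/w3v.png

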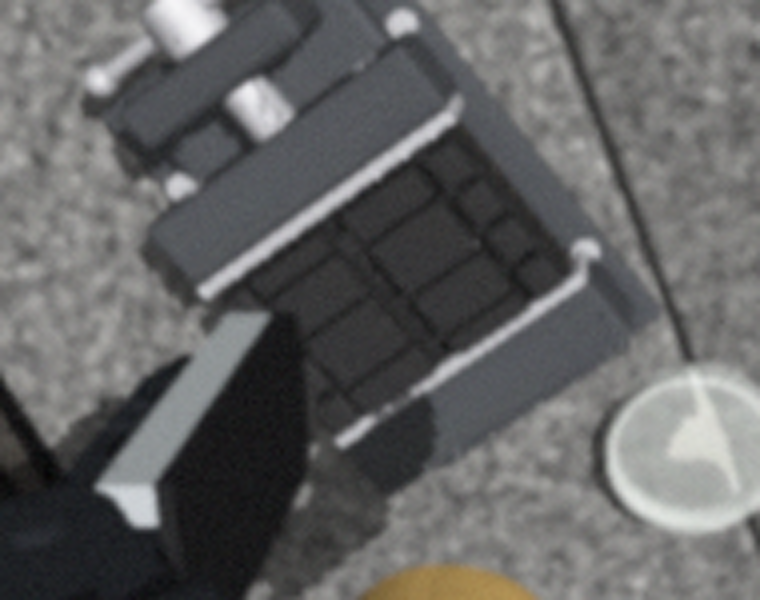

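View pics/w3b.png

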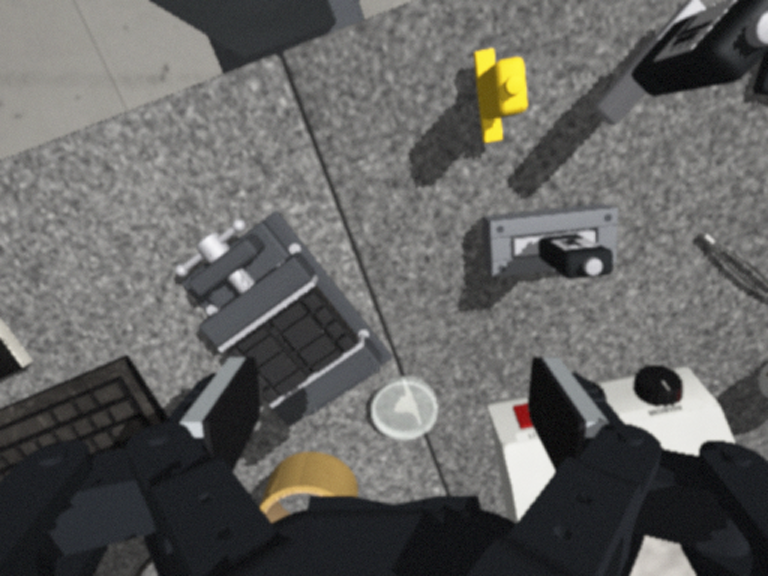

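Run:
```python
from h import *
def enh(tag,x0,y0,x1,y1,k,out):
    im=cv2.imread(f'pics/{tag}.png')[y0:y1,x0:x1].mean(2)
    im=np.clip((im-15)/(70-15),0,1)**0.7*255
    cv2.imwrite(f'pics/{out}.png',cv2.resize(im.astype(np.uint8),None,fx=k,fy=k,interpolation=cv2.INTER_CUBIC))
enh('w2',220,145,340,250,6.5,'w2e'); enh('w3',140,180,250,275,7,'w3e')
```

```text
(no output)
```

View pics/w2e.png

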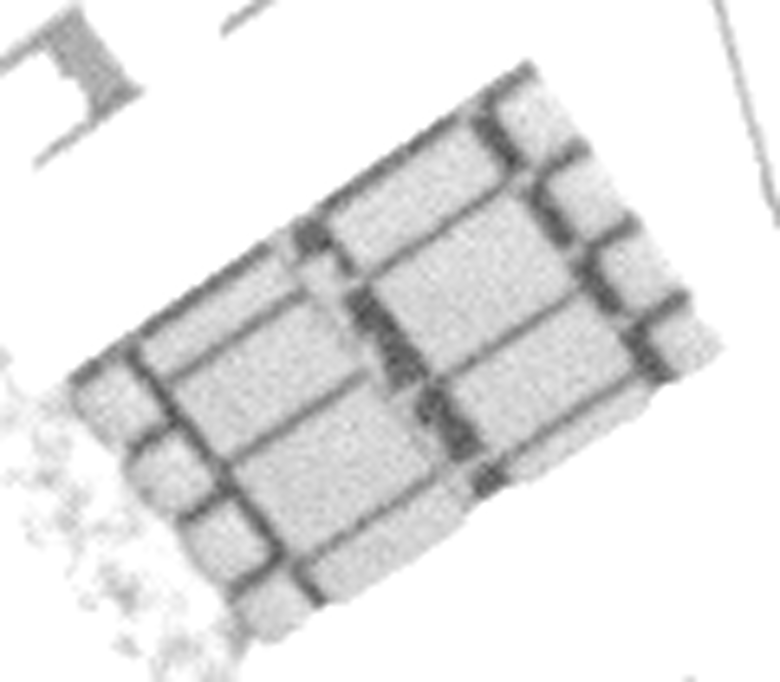

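View pics/w3e.png

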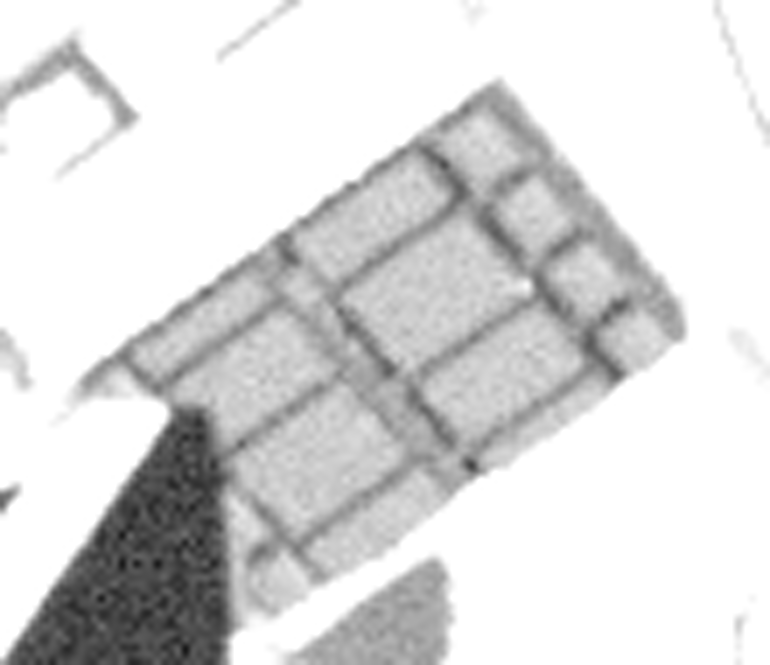

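Run:
```python
from h import *
a=load('w2');b=load('w3')
F={'R1':((368,280),(342,286)),'R2':((441,380),(412,380)),'L1':((303,293),(270,307)),'L2':((368,373),(340,378)),'L3':((438,470),(412,463)),'R1o':((517,182),(470,205)),'R2o':((583,292),(530,300)),'R3o':((645,375),(605,378))}
yaw=np.radians(16.4);ex=np.array([np.cos(yaw),np.sin(yaw)]);ey=np.array([-ex[1],ex[0]]);m=np.array([.5267,.0093])
for n,(p,q) in F.items():
    ra=ray(a,(p[0]+.5)/6.5+220-.5,(p[1]+.5)/6.5+145-.5); rb=ray(b,(q[0]+.5)/7+140-.5,(q[1]+.5)/7+180-.5)
    P,r=tri([ra,rb]); d=P[:2]-m; print(n,P.round(4),'res',np.round(r[0]*1e3,2),'vice',(d@ex).round(4),(d@ey).round(4))
# jaw strip ends in w2 / w3 crops (4x)
for nm,c,o,pts in(('w2',a,(185,129),[(158,295),(468,84),(303,475),(603,285)]),('w3',b,(96,160),[(205,292),(460,110),(342,442),(585,280)])):
    P=[onz(c,(x+.5)/4+o[0]-.5,(y+.5)/4+o[1]-.5,.038) for x,y in pts]
    print(nm,[p[:2].round(4) for p in P],np.mean(P,0)[:2].round(4),[np.degrees(np.arctan2(*(P[j]-P[i])[1::-1])).round(2) for i,j in((0,1),(2,3))])
```

```text
R1 [0.5104 0.0105 0.042 ] res 0.23 vice -0.0154 0.0057
R2 [0.5287 0.0164 0.046 ] res 0.13 vice 0.004 0.0063
L1 [0.5069 0.0008 0.0506] res 0.02 vice -0.0214 -0.0025
L2 [0.5231 0.0062 0.049 ] res 0.26 vice -0.0044 -0.002
L3 [0.5418 0.0116 0.0491] res 0.28 vice 0.0152 -0.0021
R1o [0.503  0.037  0.0433] res 0.27 vice -0.0149 0.0333
R2o [0.5213 0.0414 0.0476] res 0.1 vice 0.0039 0.0323
R3o [0.5398 0.0471 0.0436] res 0.69 vice 0.0232 0.0326
w2 [array([ 0.5094, -0.046 ]), array([0.4825, 0.0464]), array([ 0.5706, -0.0269]), array([0.5442, 0.0646])] [0.5267 0.0095] [np.float64(106.28), np.float64(106.06)]
w3 [array([ 0.5094, -0.0452]), array([0.4811, 0.05  ]), array([ 0.5713, -0.0265]), array([0.5443, 0.0659])] [0.5265 0.011 ] [np.float64(106.54), np.float64(106.29)]
```

Run:
```python
from h import *
crop('w3',310,120,430,200,6.5,'w3s')
```

```text
(no output)
```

View pics/w3s.png

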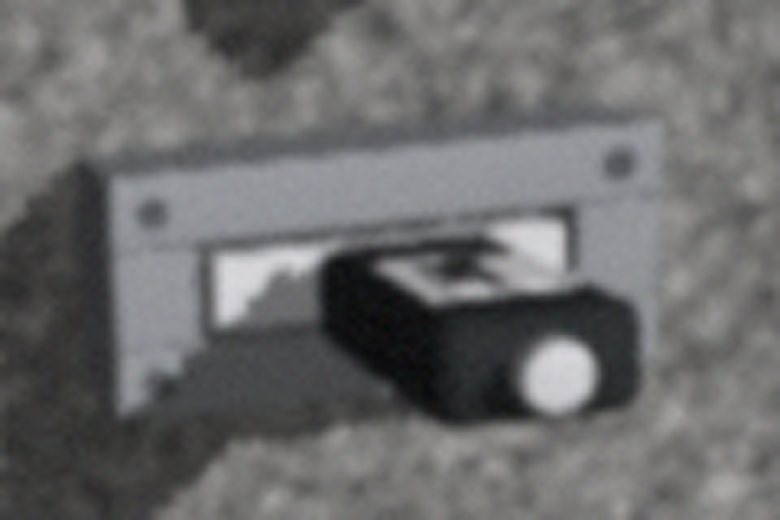

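The crop shows a dark gauge, with its white scale towards the camera, standing in the recess of the grey stand. The other dark one is larger and stands loose, so this is the one. Next I'll refine its pose.

Run:
```python
from h import *
b=load('w3'); a=load('w1')
f=lambda x,y:((x+.5)/6.5+310-.5,(y+.5)/6.5+120-.5)
P=[onz(b,*f(x,y),.03) for x,y in [(110,178),(660,122),(118,415)]]
for p in P: print(p.round(4))
d=P[1]-P[0]; print(np.linalg.norm(d),np.degrees(np.arctan2(d[1],d[0])),np.linalg.norm(P[2]-P[0]))
y=d[:2]/np.linalg.norm(d); x=np.array([y[1],-y[0]])
print('centre',P[0][:2]+.05*y+.023*x, P[1][:2]-.05*y+.023*x)
rs=[ray(b,*f(558,376)),ray(a,(553.5)/6+360-.5,(320.5)/6+100-.5)]
print('stub',onz(b,*f(558,376),.104),tri(rs))
s=[onz(b,*f(u,v),.030) for u,v in [(208,247),(575,212)]]; d=s[1]-s[0]; print('recess',s,np.linalg.norm(d),np.degrees(np.arctan2(d[1],d[0])),(s[0]+s[1])[:2]/2+.009*x)
p,R,o=tool(); print(to_tool([.5155,.2355,.18]))
```

```text
[0.4821 0.193  0.03  ]
[0.5048 0.2885 0.03  ]
[0.5252 0.1825 0.03  ]
0.09816100866417451 76.63777560115746 0.04431673102231012
centre [0.51606274 0.23637159] [0.51563774 0.23458238]
stub [0.51496479 0.23535356 0.104     ] (array([0.51525069, 0.235571  , 0.10344379]), [np.float64(5.786168496968695e-05), np.float64(5.786168496970955e-05)])
recess [array([0.50007688, 0.20642564, 0.03      ]), array([0.51577036, 0.27079488, 0.03      ])] 0.06625469031899789 76.29835649556416 [0.51667997 0.2365303 ]
[0.06312987 0.12778698 0.00358498]
```

Call:
arm_command(
  motion=[
    {"x":0.005,"y":0.02,"z":0,"roll":-0.05,"fingers":1},
    {"x":0.005,"y":0.025,"z":0,"roll":-0.05,"fingers":1},
    {"x":0.005,"y":0.025,"z":0.002,"roll":0,"fingers":1},
    {"x":0.005,"y":0.025,"z":0.002,"roll":0,"fingers":1},
    {"x":0.005,"y":0.02,"z":0.002,"roll":0,"fingers":1},
    {"x":0,"y":0,"z":0,"roll":0,"fingers":1},
    {"x":0,"y":0,"z":0,"roll":0,"fingers":1},
  ],
)

```text
clock: 5.3
eef_pos: [0.5092, 0.2216, 0.2213]
tool_rot: [0.09, 0.699, -0.08, 0.705]
ft_force: [0.8, -0.6, 0.1]
grip_width: 0.0855
```

Run:
```python
from h import *
p,R,o=tool(); print(o['clock'],p,R.round(4),o['joint_pos']);print(np.degrees(np.arctan2(R[1,1],R[0,1])))
print(to_tool([.5154,.2355,.06]))
```

```text
5.3 [0.50919388 0.22156136 0.22127833] [[ 0.01    0.2389  0.971 ]
 [ 0.0131  0.9709 -0.2391]
 [-0.9999  0.0151  0.0065]] [0.40600182 0.34341488 0.11960459 1.33268045 0.00807035 0.64740989]
76.17446834010848
[0.16150045 0.01258661 0.00163858]
```

Call:
arm_command(
  motion=[
    {"x":0.03,"y":0.003,"z":0,"roll":0,"fingers":1},
    {"x":0.03,"y":0.004,"z":0,"roll":0,"fingers":1},
    {"x":0.03,"y":0.004,"z":0,"roll":-0.01,"fingers":1},
    {"x":0,"y":0,"z":0,"roll":0,"fingers":1},
    {"x":0,"y":0,"z":0,"roll":0,"fingers":1},
  ],
)

```text
clock: 5.72
eef_pos: [0.5155, 0.2275, 0.1335]
tool_rot: [0.09, 0.697, -0.079, 0.707]
ft_force: [-0.2, -0.2, 0.5]
grip_width: 0.0854
```

Run:
```python
from h import *
p,R,o=tool(); print(o['clock'],p,R.round(4),o['joint_pos']);print(np.degrees(np.arctan2(R[1,1],R[0,1])))
print(to_tool([.5154,.2355,.06]))
c=snap('wrist','w4')
```

```text
5.7167 [0.51546871 0.22751964 0.13351959] [[ 0.0166  0.2365  0.9715]
 [ 0.0135  0.9715 -0.2368]
 [-0.9998  0.017   0.0129]] [ 0.41260855  0.40792028 -0.0201409   1.12212464  0.00567579  0.65160418]
76.31622015035096
[ 0.0736091   0.00648587 -0.00290788]
```

View pics/w4.png

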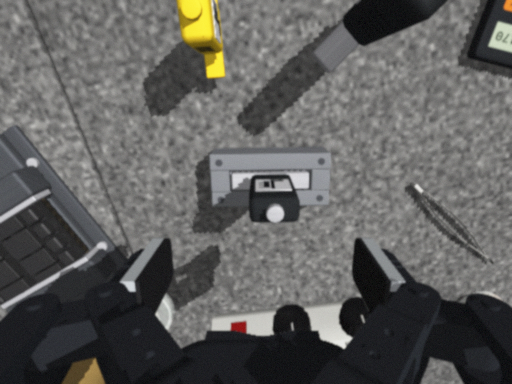

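Call:
arm_command(
  motion=[
    {"x":0,"y":0,"z":0,"roll":0,"fingers":1},
    {"x":0,"y":0,"z":0,"roll":0,"fingers":1},
    {"x":0,"y":0,"z":0,"roll":0,"fingers":1},
    {"x":0,"y":0,"z":0,"roll":0,"fingers":1},
  ],
)

```text
clock: 6.1
eef_pos: [0.5183, 0.2262, 0.1402]
tool_rot: [0.092, 0.694, -0.079, 0.71]
ft_force: [0.3, 0.1, 0.9]
grip_width: 0.0854
```

Run:
```python
from h import *
p,R,o=tool(); print(o['clock'],p,R.round(4),o['joint_pos'])
c=load('w4'); print(proj(c,[.5154,.2355,.104]),onz(c,276,213,.104))
```

```text
6.1 [0.51828489 0.22618564 0.14017179] [[ 0.0243  0.2399  0.9705]
 [ 0.0162  0.9706 -0.2403]
 [-0.9996  0.0216  0.0197]] [ 0.40870765  0.40038176 -0.01350667  1.12814957  0.00519667  0.65128695]
[[274.23110475 214.46391161]] [0.51473285 0.2367464  0.104     ]
```

Call:
arm_command(
  motion=[
    {"x":0,"y":0,"z":0,"roll":0,"fingers":1},
    {"x":0,"y":0,"z":0,"roll":0,"fingers":1},
  ],
)

```text
clock: 6.27
eef_pos: [0.5194, 0.2266, 0.1423]
tool_rot: [0.093, 0.693, -0.078, 0.711]
ft_force: [0.2, 0.4, 0.8]
grip_width: 0.0851
```

Run:
```python
from h import *
p,R,o=tool(); print(o['clock'],p,R.round(4),o['joint_pos'],o['joint_vel'].round(4))
```

```text
6.2667 [0.51943609 0.22657752 0.14234086] [[ 0.0279  0.2399  0.9704]
 [ 0.0178  0.9705 -0.2404]
 [-0.9995  0.0239  0.0229]] [ 0.40853895  0.39802299 -0.01125728  1.12881465  0.00518905  0.65121396] [-0.0004 -0.0106  0.0101  0.0038 -0.0011 -0.0004]
```

Call:
arm_command(
  motion=[
    {"x":0,"y":0,"z":0,"roll":0,"fingers":1},
  ],
)

```text
clock: 6.35
eef_pos: [0.5197, 0.2267, 0.1429]
tool_rot: [0.093, 0.692, -0.078, 0.711]
ft_force: [0.0, 0.7, 0.0]
grip_width: 0.0852
```

```bash
cat > st.py <<'E'
from h import *
p,R,o=tool(); j=o['joint_pos']
print(round(o['clock'],3),p.round(5),'toolx',R[:,0].round(4),'yz',R[2,1].round(4),'yaw',np.degrees(np.arctan2(R[1,1],R[0,1])).round(2),'j',j.round(5),'pitch',(j[1]-j[2]+j[3]-np.pi/2).round(5),'tau',o['tau'].round(2),'v',o['joint_vel'].round(4),'F',o['ft_force'].round(1),'w',round(o['grip_width'],4))
E
python3 st.py; python3 -c "
from h import *
camera('top');camera('top')"; python3 st.py
```

```text
6.35 [0.51971 0.22673 0.14291] toolx [ 0.0289  0.0182 -0.9994] yz 0.0246 yaw 76.12 j [ 0.40859  0.3974  -0.01069  1.12896  0.0052   0.65124] pitch -0.03375 tau [-5.000e-02 -4.365e+01  2.422e+01 -2.500e-01  1.000e-02  0.000e+00] v [ 0.0018 -0.0071  0.0049  0.0021  0.0002  0.0004] F [0.  0.7 0. ] w 0.0852
6.45 [0.51959 0.22673 0.14266] toolx [ 0.0285  0.018  -0.9994] yz 0.0243 yaw 76.12 j [ 0.40867  0.39768 -0.01093  1.12885  0.0052   0.65125] pitch -0.03333 tau [-3.000e-02 -4.372e+01  2.424e+01 -2.400e-01  1.000e-02 -0.000e+00] v [ 0.0002  0.0061 -0.0048 -0.0001 -0.0006  0.0016] F [ 0.1  0.9 -0.6] w 0.0854
```

Call:
arm_command(
  motion=[
    {"x":0.008,"y":0.002,"z":0,"roll":0,"fingers":1},
    {"x":0.008,"y":0.002,"z":0,"roll":0,"fingers":1},
    {"x":0.008,"y":0.002,"z":0,"roll":0,"fingers":1},
  ],
)

```text
clock: 6.7
eef_pos: [0.5229, 0.2338, 0.1188]
tool_rot: [0.094, 0.691, -0.077, 0.712]
ft_force: [0.6, 0.3, -0.5]
grip_width: 0.0854
```

```bash
python3 st.py
```

```text
6.7 [0.52291 0.23384 0.11882] toolx [ 0.0318  0.0194 -0.9993] yz 0.0265 yaw 76.12 j [ 0.41795  0.4254  -0.03461  1.0738   0.00484  0.66063] pitch -0.03698 tau [-2.000e-01 -4.511e+01  2.389e+01  1.000e-01  1.000e-02 -3.000e-02] v [ 0.0381  0.1289 -0.1051 -0.2276  0.0023  0.0379] F [ 0.6  0.3 -0.5] w 0.0854
```

Call:
arm_command(
  motion=[
    {"x":0,"y":0,"z":0,"roll":0,"fingers":1},
  ],
)

```text
clock: 6.78
eef_pos: [0.5216, 0.2337, 0.1161]
tool_rot: [0.093, 0.693, -0.078, 0.711]
ft_force: [0.2, -0.3, -1.9]
grip_width: 0.0851
```

```bash
python3 st.py
```

```text
6.783 [0.52164 0.23371 0.11611] toolx [ 0.0282  0.018  -0.9994] yz 0.0242 yaw 76.14 j [ 0.41856  0.42838 -0.0374   1.07196  0.00498  0.66087] pitch -0.03306 tau [-1.000e-02 -4.562e+01  2.456e+01 -6.000e-01  2.000e-02  2.000e-02] v [-0.0002 -0.0014  0.0044  0.0107 -0.0037 -0.002 ] F [ 0.2 -0.3 -1.9] w 0.0851
```

Call:
arm_command(
  motion=[
    {"x":0,"y":0,"z":0,"roll":0,"fingers":1},
  ],
)

```text
clock: 6.87
eef_pos: [0.5211, 0.2337, 0.115]
tool_rot: [0.092, 0.693, -0.078, 0.71]
ft_force: [0.7, -0.0, -0.2]
grip_width: 0.0852
```

```bash
python3 st.py
```

```text
6.867 [0.5211  0.23372 0.11498] toolx [ 0.0265  0.0172 -0.9995] yz 0.0231 yaw 76.16 j [ 0.41898  0.42983 -0.03824  1.07152  0.00497  0.66088] pitch -0.03121 tau [ 2.000e-02 -4.403e+01  2.320e+01 -2.300e-01  2.000e-02  0.000e+00] v [ 0.0073  0.0256 -0.0232 -0.0153  0.0011  0.0007] F [ 0.7 -0.  -0.2] w 0.0852
```

Call:
arm_command(
  motion=[
    {"x":0,"y":0,"z":0,"roll":0,"fingers":1},
  ],
)

```text
clock: 6.95
eef_pos: [0.5206, 0.2336, 0.1141]
tool_rot: [0.092, 0.694, -0.078, 0.71]
ft_force: [0.3, 0.6, 0.0]
grip_width: 0.0856
```

```bash
python3 st.py
```

```text
6.95 [0.52061 0.23364 0.11414] toolx [ 0.025   0.0165 -0.9996] yz 0.022 yaw 76.17 j [ 0.41922  0.43089 -0.03889  1.07146  0.00493  0.66095] pitch -0.02955 tau [ 3.000e-02 -4.449e+01  2.358e+01 -2.800e-01  2.000e-02  0.000e+00] v [ 0.0015  0.0088 -0.0011 -0.0025 -0.0012  0.0018] F [0.3 0.6 0. ] w 0.0856
```

Call:
arm_command(
  motion=[
    {"x":0,"y":0,"z":0,"roll":0,"fingers":1},
  ],
)

```text
clock: 7.03
eef_pos: [0.5204, 0.2336, 0.1138]
tool_rot: [0.092, 0.694, -0.078, 0.71]
ft_force: [0.6, -0.3, -1.0]
grip_width: 0.0858
```

```bash
python3 st.py
```

```text
7.033 [0.52041 0.23361 0.11382] toolx [ 0.0243  0.0162 -0.9996] yz 0.0216 yaw 76.17 j [ 0.41932  0.43136 -0.03903  1.0716   0.00492  0.6609 ] pitch -0.02882 tau [ 3.000e-02 -4.429e+01  2.339e+01 -2.200e-01  2.000e-02  0.000e+00] v [ 0.0011  0.0064 -0.0027  0.0005  0.0007  0.0001] F [ 0.6 -0.3 -1. ] w 0.0858
```

Call:
arm_command(
  motion=[
    {"x":0,"y":0,"z":0,"roll":0,"fingers":1},
  ],
)

```text
clock: 7.12
eef_pos: [0.5204, 0.2336, 0.1138]
tool_rot: [0.092, 0.694, -0.078, 0.71]
ft_force: [-0.4, -0.7, 0.1]
grip_width: 0.0855
```

```bash
python3 st.py; python3 st.py
```

```text
7.117 [0.52044 0.23363 0.11382] toolx [ 0.0243  0.0162 -0.9996] yz 0.0215 yaw 76.18 j [ 0.41933  0.43144 -0.03889  1.07168  0.00492  0.6609 ] pitch -0.02878 tau [ 3.000e-02 -4.435e+01  2.345e+01 -2.200e-01  2.000e-02  0.000e+00] v [ 0.0002 -0.0008  0.0029 -0.0006 -0.0001  0.0017] F [-0.4 -0.7  0.1] w 0.0855
7.117 [0.52044 0.23363 0.11382] toolx [ 0.0243  0.0162 -0.9996] yz 0.0215 yaw 76.18 j [ 0.41933  0.43144 -0.03889  1.07168  0.00492  0.6609 ] pitch -0.02878 tau [ 3.000e-02 -4.435e+01  2.345e+01 -2.200e-01  2.000e-02  0.000e+00] v [ 0.0002 -0.0008  0.0029 -0.0006 -0.0001  0.0017] F [-0.4 -0.7  0.1] w 0.0855
```

Call:
arm_command(
  motion=[
    {"x":-0.03,"y":0,"z":0,"roll":0,"fingers":1},
    {"x":-0.03,"y":0,"z":0,"roll":0,"fingers":1},
    {"x":-0.03,"y":0,"z":0,"roll":0,"fingers":1},
    {"x":0,"y":0,"z":0,"roll":0,"fingers":1},
    {"x":0,"y":0,"z":0,"roll":0,"fingers":1},
    {"x":0,"y":0,"z":0,"roll":0,"fingers":1},
    {"x":0,"y":0,"z":0,"roll":0,"fingers":1},
  ],
)

```text
clock: 7.7
eef_pos: [0.5177, 0.2315, 0.2073]
tool_rot: [0.092, 0.694, -0.079, 0.709]
ft_force: [-0.7, -0.3, 1.0]
grip_width: 0.0856
```

```bash
python3 st.py
```

```text
7.7 [0.51766 0.23145 0.20726] toolx [ 0.0234  0.0157 -0.9996] yz 0.0208 yaw 76.14 j [0.41786 0.36225 0.10988 1.29069 0.00484 0.66007] pitch -0.02774 tau [-0.000e+00 -4.379e+01  2.586e+01 -2.100e-01  2.000e-02 -0.000e+00] v [ 0.0011 -0.0021 -0.0049 -0.0085 -0.0013 -0.0008] F [-0.7 -0.3  1. ] w 0.0856
```

Call:
arm_command(
  motion=[
    {"x":0.006,"y":0,"z":0,"roll":0,"fingers":1},
    {"x":0.01,"y":0,"z":0,"roll":0,"fingers":1},
    {"x":0.01,"y":0,"z":0,"roll":0,"fingers":1},
    {"x":0.01,"y":0,"z":-0.001,"roll":0,"fingers":1},
    {"x":0.01,"y":0,"z":-0.001,"roll":0,"fingers":1},
    {"x":0.01,"y":0,"z":-0.001,"roll":0,"fingers":1},
    {"x":0.006,"y":0,"z":0,"roll":0,"fingers":1},
    {"x":0,"y":0,"z":0,"roll":0,"fingers":1},
    {"x":0,"y":0,"z":0,"roll":0,"fingers":1},
  ],
)

```text
clock: 8.45
eef_pos: [0.5094, 0.2301, 0.128]
tool_rot: [0.088, 0.7, -0.083, 0.703]
ft_force: [-0.8, 0.4, 0.3]
grip_width: 0.0854
```

```bash
python3 st.py; python3 -c "
from h import *
print(to_tool([.5154,.2355,.06]))"
```

```text
8.45 [0.50938 0.23008 0.128  ] toolx [ 0.0052  0.0074 -1.    ] yz 0.0085 yaw 76.12 j [ 0.42172  0.41362 -0.0265   1.12291  0.00468  0.66407] pitch -0.00777 tau [ 1.000e-02 -4.340e+01  2.332e+01 -8.000e-02  2.000e-02  0.000e+00] v [ 0.0009  0.0192 -0.0258 -0.0131 -0.0002  0.0006] F [-0.8  0.4  0.3] w 0.0854
[0.06806922 0.00613215 0.00432757]
```

Call:
arm_command(
  motion=[
    {"x":0.006,"y":0.001,"z":0.001,"roll":0,"fingers":1},
    {"x":0.009,"y":0.001,"z":0.001,"roll":0,"fingers":1},
    {"x":0.009,"y":0.001,"z":0.001,"roll":0,"fingers":1},
    {"x":0.009,"y":0.001,"z":0.001,"roll":0,"fingers":1},
    {"x":0.006,"y":0.001,"z":0.001,"roll":0,"fingers":1},
    {"x":0,"y":0,"z":0,"roll":0,"fingers":1},
    {"x":0,"y":0,"z":0,"roll":0,"fingers":1},
    {"x":0,"y":0,"z":0,"roll":0,"fingers":1},
  ],
)

```text
clock: 9.12
eef_pos: [0.517, 0.2346, 0.0847]
tool_rot: [0.088, 0.7, -0.083, 0.704]
ft_force: [-0.3, 0.2, 0.1]
grip_width: 0.0852
```

```bash
python3 st.py; python3 -c "
from h import *
print(to_tool([.5154,.2355,.06]))"
```

```text
9.117 [0.51696 0.23465 0.08472] toolx [ 0.0057  0.0077 -1.    ] yz 0.0088 yaw 76.11 j [ 0.42361  0.46848 -0.06235  1.03158  0.00463  0.66601] pitch -0.00838 tau [ 0.000e+00 -4.512e+01  2.259e+01 -1.100e-01  2.000e-02  0.000e+00] v [-0.0003  0.0017  0.0042 -0.0002  0.     -0.002 ] F [-0.3  0.2  0.1] w 0.0852
[ 0.02471378  0.00023682 -0.0018142 ]
```

Call:
arm_command(
  motion=[
    {"x":0.005,"y":0,"z":-0.0006,"roll":-0.005,"fingers":1},
    {"x":0.007,"y":0,"z":-0.0006,"roll":-0.005,"fingers":1},
    {"x":0.007,"y":0,"z":-0.0004,"roll":0,"fingers":1},
    {"x":0.004,"y":0,"z":0,"roll":0,"fingers":1},
    {"x":0,"y":0,"z":0,"roll":0,"fingers":1},
    {"x":0,"y":0,"z":0,"roll":0,"fingers":1},
    {"x":0,"y":0,"z":0,"roll":0,"fingers":1},
  ],
)

```text
clock: 9.7
eef_pos: [0.5158, 0.2354, 0.0602]
tool_rot: [0.085, 0.7, -0.078, 0.705]
ft_force: [-0.8, -0.1, 0.5]
grip_width: 0.0854
```

```bash
python3 st.py; python3 -c "
from h import *
print(to_tool([.5154,.2355,.06]));snap('wrist','w5')"
```

```text
9.7 [0.51579 0.23544 0.06018] toolx [ 0.0073  0.0083 -0.9999] yz 0.0098 yaw 76.75 j [ 0.42577  0.4916  -0.09662  0.97252  0.00458  0.65705] pitch -0.01006 tau [ 1.000e-02 -4.547e+01  2.185e+01 -1.000e-01  2.000e-02 -0.000e+00] v [ 0.0001  0.0021 -0.0005  0.0002 -0.      0.0003] F [-0.8 -0.1  0.5] w 0.0854
[ 1.82281340e-04 -3.81958680e-05 -3.95778903e-04]
```

View pics/w5.png

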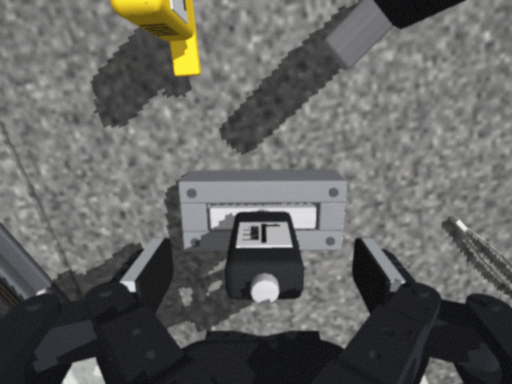

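The gauge stands centred between the open fingers (body at about (265,250), scale in view). I'm closing the gripper.

Call:
arm_command(
  motion=[
    {"x":0,"y":0,"z":0,"roll":0,"fingers":0},
    {"x":0,"y":0,"z":0,"roll":0,"fingers":0},
    {"x":0,"y":0,"z":0,"roll":0,"fingers":0},
    {"x":0,"y":0,"z":0,"roll":0,"fingers":0},
    {"x":0,"y":0,"z":0,"roll":0,"fingers":0},
    {"x":0,"y":0,"z":0,"roll":0,"fingers":0},
    {"x":0,"y":0,"z":0,"roll":0,"fingers":0},
    {"x":0,"y":0,"z":0,"roll":0,"fingers":0},
  ],
)

```text
clock: 10.42
eef_pos: [0.5169, 0.2358, 0.0616]
tool_rot: [0.085, 0.699, -0.078, 0.705]
ft_force: [-0.0, -1.0, -0.9]
grip_width: 0.0311
```

```bash
python3 st.py; python3 -c "
from h import *
print(to_tool([.5154,.2355,.06]));snap('wrist','w6')"
```

```text
10.417 [0.51685 0.23582 0.06165] toolx [ 0.0099  0.0093 -0.9999] yz 0.0114 yaw 76.75 j [ 0.42569  0.48998 -0.09498  0.97295  0.00442  0.6571 ] pitch -0.01288 tau [ 2.000e-02 -4.547e+01  2.189e+01 -9.000e-02  5.000e-02  0.000e+00] v [-0.001   0.0006 -0.0009  0.0008 -0.0002  0.0002] F [-0.  -1.  -0.9] w 0.0311
[ 0.00162839 -0.00066584 -0.00135144]
```

View pics/w6.png

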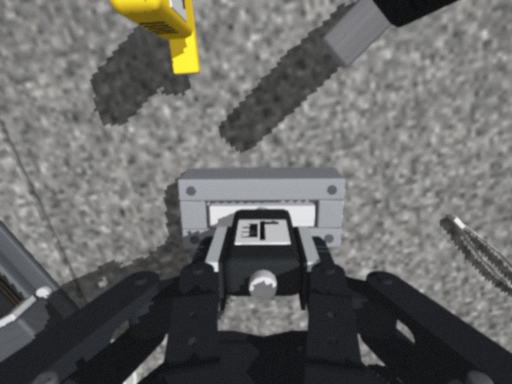

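Call:
arm_command(
  motion=[
    {"x":-0.015,"y":0,"z":0,"roll":0,"fingers":0},
    {"x":-0.03,"y":0,"z":0,"roll":0,"fingers":0},
    {"x":-0.03,"y":0,"z":0,"roll":0,"fingers":0},
    {"x":-0.025,"y":0,"z":0,"roll":0,"fingers":0},
    {"x":0,"y":0,"z":0,"roll":0,"fingers":0},
    {"x":0,"y":0,"z":0,"roll":0,"fingers":0},
    {"x":0,"y":0,"z":0,"roll":0,"fingers":0},
  ],
)

```text
clock: 11.05
eef_pos: [0.5129, 0.2336, 0.1612]
tool_rot: [0.084, 0.702, -0.08, 0.703]
ft_force: [0.2, -0.3, -1.2]
grip_width: 0.031
```

```bash
python3 st.py; python3 -c "
from h import *
snap('wrist','w7');snap('scene','s7');crop('s7',190,150,290,260,5,'s7c')"
```

```text
11.05 [0.51288 0.23356 0.16122] toolx [ 0.001   0.0054 -1.    ] yz 0.0055 yaw 76.75 j [0.42489 0.40102 0.04546 1.21207 0.00452 0.65623] pitch -0.00318 tau [-0.000e+00 -4.497e+01  2.498e+01  1.400e-01  2.000e-02 -0.000e+00] v [ 0.0004  0.0085 -0.0215 -0.0072  0.0007  0.0008] F [ 0.2 -0.3 -1.2] w 0.031
```

View pics/w7.png

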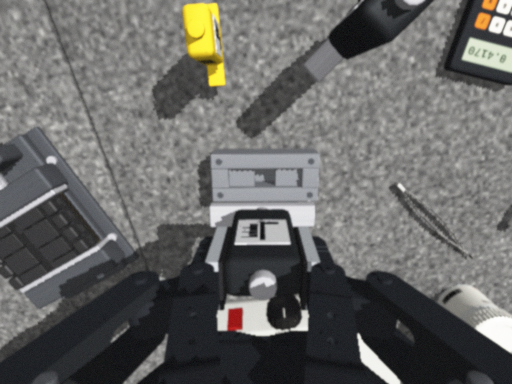

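View pics/s7c.png

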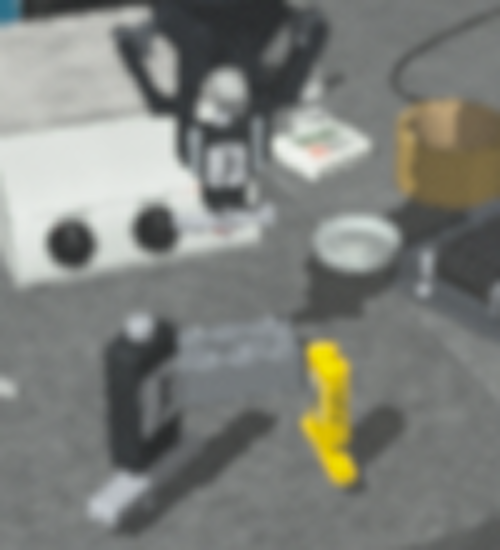

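Call:
arm_command(
  motion=[
    {"x":0,"y":-0.018,"z":0.006,"roll":0,"fingers":0},
    {"x":0,"y":-0.026,"z":0.0086,"roll":0,"fingers":0},
    {"x":0,"y":-0.026,"z":0.0086,"roll":0,"fingers":0},
    {"x":0,"y":-0.026,"z":0.0086,"roll":0,"fingers":0},
    {"x":0,"y":-0.026,"z":0.0086,"roll":0,"fingers":0},
    {"x":0,"y":-0.026,"z":0.0086,"roll":0,"fingers":0},
    {"x":0,"y":-0.026,"z":0.0086,"roll":0,"fingers":0},
    {"x":0,"y":-0.018,"z":0.006,"roll":0,"fingers":0},
    {"x":0,"y":0,"z":0,"roll":-0.1,"fingers":0},
    {"x":0,"y":0,"z":0,"roll":-0.1,"fingers":0},
    {"x":0,"y":0,"z":0,"roll":-0.1,"fingers":0},
    {"x":0,"y":0,"z":0,"roll":-0.1,"fingers":0},
    {"x":0,"y":0,"z":0,"roll":-0.1,"fingers":0},
    {"x":0,"y":0,"z":0,"roll":0,"fingers":0},
    {"x":0,"y":0,"z":0,"roll":0,"fingers":0},
    {"x":0,"y":0,"z":0,"roll":0,"fingers":0},
  ],
)

```text
clock: 12.48
eef_pos: [0.5152, 0.0202, 0.1326]
tool_rot: [-0.099, 0.717, 0.104, 0.682]
ft_force: [0.8, -0.2, -1.7]
grip_width: 0.0311
```

```bash
python3 st.py; python3 -c "
from h import *
print(to_tool([.5321,.0132,.1])); snap('wrist','w8')
im=cv2.imread('pics/w8.png'); cv2.imwrite('pics/w8b.png',cv2.resize(im,None,fx=1.5,fy=1.5,interpolation=cv2.INTER_CUBIC))"
```

```text
12.483 [0.51517 0.02019 0.13263] toolx [-0.0486 -0.0012 -0.9988] yz 0.0127 yaw 106.5 j [ 3.87400e-02  3.72200e-01 -7.81600e-02  1.16908e+00  7.30000e-04
 -2.49630e-01] pitch 0.04864 tau [ -0.05 -42.13  23.63   0.39  -0.    -0.05] v [-0.001   0.0132 -0.0119 -0.0048 -0.      0.0251] F [ 0.8 -0.2 -1.7] w 0.0311
[ 0.03177899 -0.01192422  0.01575998]
```

View pics/w8b.png

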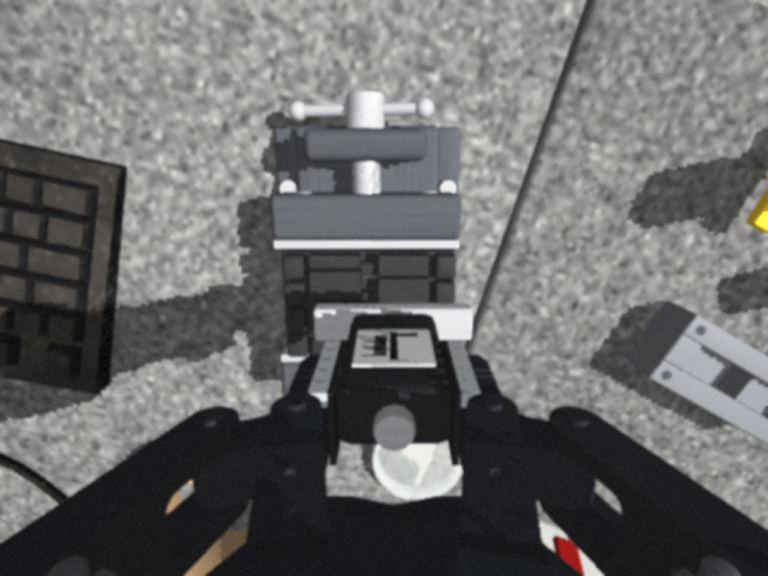

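Call:
arm_command(
  motion=[
    {"x":-0.008,"y":0,"z":0,"roll":0,"fingers":0},
    {"x":-0.008,"y":0,"z":0,"roll":0,"fingers":0},
    {"x":-0.008,"y":0,"z":0,"roll":0,"fingers":0},
    {"x":-0.008,"y":0,"z":0,"roll":0,"fingers":0},
  ],
)

```text
clock: 12.87
eef_pos: [0.5152, 0.0205, 0.1652]
tool_rot: [-0.099, 0.718, 0.103, 0.681]
ft_force: [-0.8, 0.2, -1.4]
grip_width: 0.0313
```

```bash
python3 st.py
```

```text
12.867 [0.51523 0.0205  0.16525] toolx [-0.0533 -0.0014 -0.9986] yz 0.0137 yaw 106.37 j [ 3.93400e-02  3.50860e-01 -1.99500e-02  1.25336e+00  7.30000e-04
 -2.46670e-01] pitch 0.05337 tau [-1.000e-02 -4.134e+01  2.371e+01  1.200e-01  0.000e+00 -0.000e+00] v [ 0.0009 -0.069   0.1997  0.2588 -0.0004  0.006 ] F [-0.8  0.2 -1.4] w 0.0313
```

Call:
arm_command(
  motion=[
    {"x":0,"y":0,"z":0,"roll":0,"fingers":0},
    {"x":0,"y":0,"z":0,"roll":0,"fingers":0},
    {"x":0,"y":0,"z":0,"roll":0,"fingers":0},
  ],
)

```text
clock: 13.12
eef_pos: [0.5179, 0.0207, 0.1697]
tool_rot: [-0.099, 0.716, 0.103, 0.684]
ft_force: [0.8, 0.6, -1.2]
grip_width: 0.0313
```

```bash
python3 st.py
```

```text
13.117 [0.51794 0.02071 0.16965] toolx [-0.0453 -0.001  -0.999 ] yz 0.0118 yaw 106.35 j [ 3.95200e-02  3.46660e-01 -1.36700e-02  1.25574e+00  7.60000e-04
 -2.46150e-01] pitch 0.04528 tau [  0.   -41.81  24.53   0.42   0.     0.  ] v [-0.0009 -0.0046  0.0024  0.0052 -0.0004  0.0001] F [ 0.8  0.6 -1.2] w 0.0313
```

Call:
arm_command(
  motion=[
    {"x":0,"y":-0.004,"z":0.008,"roll":0,"fingers":0},
    {"x":0,"y":-0.004,"z":0.008,"roll":0,"fingers":0},
    {"x":0,"y":-0.004,"z":0.008,"roll":0,"fingers":0},
  ],
)

```text
clock: 13.37
eef_pos: [0.5447, 0.0159, 0.1686]
tool_rot: [-0.099, 0.716, 0.103, 0.684]
ft_force: [0.8, 0.4, -1.0]
grip_width: 0.0313
```

```bash
python3 st.py
```

```text
13.367 [0.54467 0.01588 0.16862] toolx [-0.0458 -0.0011 -0.9989] yz 0.0119 yaw 106.38 j [ 2.90000e-02  3.98780e-01  6.09000e-02  1.27878e+00  2.70000e-04
 -2.57230e-01] pitch 0.04587 tau [ 1.900e-01 -4.556e+01  2.391e+01  2.900e-01  0.000e+00  4.000e-02] v [-0.0434  0.2252  0.3209  0.0881 -0.0034 -0.0434] F [ 0.8  0.4 -1. ] w 0.0313
```

Call:
arm_command(
  motion=[
    {"x":0,"y":0,"z":0,"roll":0,"fingers":0},
    {"x":0,"y":0,"z":0,"roll":0,"fingers":0},
    {"x":0,"y":0,"z":0,"roll":0,"fingers":0},
  ],
)

```text
clock: 13.62
eef_pos: [0.5472, 0.0152, 0.1669]
tool_rot: [-0.099, 0.716, 0.102, 0.683]
ft_force: [0.7, -0.7, -1.3]
grip_width: 0.0312
```

```bash
python3 st.py
```

```text
13.617 [0.54717 0.01522 0.16686] toolx [-0.0466 -0.0012 -0.9989] yz 0.012 yaw 106.33 j [ 2.77600e-02  4.05330e-01  6.60600e-02  1.27817e+00  8.00000e-05
 -2.57460e-01] pitch 0.04665 tau [-3.000e-02 -4.471e+01  2.480e+01  3.500e-01 -1.000e-02 -0.000e+00] v [-0.003   0.0127  0.0031  0.0045 -0.0006 -0.0015] F [ 0.7 -0.7 -1.3] w 0.0312
```

Call:
arm_command(
  motion=[
    {"x":-0.006,"y":0,"z":0,"roll":0,"fingers":0},
    {"x":-0.006,"y":0,"z":0,"roll":0,"fingers":0},
    {"x":-0.006,"y":0,"z":0,"roll":0,"fingers":0},
    {"x":-0.006,"y":0,"z":0,"roll":0,"fingers":0},
    {"x":-0.006,"y":0,"z":0,"roll":0,"fingers":0},
    {"x":-0.006,"y":0,"z":0,"roll":0,"fingers":0},
    {"x":-0.006,"y":0,"z":0,"roll":0,"fingers":0},
    {"x":-0.006,"y":0,"z":0,"roll":0,"fingers":0},
  ],
)

```text
clock: 14.28
eef_pos: [0.548, 0.0155, 0.2192]
tool_rot: [-0.099, 0.717, 0.103, 0.682]
ft_force: [-0.8, -0.6, -1.7]
grip_width: 0.0311
```

```bash
python3 st.py
```

```text
14.283 [0.54795 0.01547 0.2192 ] toolx [-0.049  -0.0012 -0.9988] yz 0.0127 yaw 106.34 j [ 2.81000e-02  3.81770e-01  1.68880e-01  1.40698e+00  2.10000e-04
 -2.57450e-01] pitch 0.04907 tau [ -0.   -44.35  25.12   0.16  -0.     0.  ] v [-0.0003 -0.0319  0.1744  0.1958 -0.0012 -0.0009] F [-0.8 -0.6 -1.7] w 0.0311
```

Call:
arm_command(
  motion=[
    {"x":0,"y":0,"z":0,"roll":0,"fingers":0},
    {"x":0,"y":0,"z":0,"roll":0,"fingers":0},
    {"x":0,"y":0,"z":0,"roll":0,"fingers":0},
  ],
)

```text
clock: 14.53
eef_pos: [0.5492, 0.0156, 0.2218]
tool_rot: [-0.099, 0.715, 0.102, 0.684]
ft_force: [0.4, 0.1, -1.9]
grip_width: 0.0314
```

```bash
python3 st.py
```

```text
14.533 [0.54918 0.01556 0.22183] toolx [-0.0447 -0.001  -0.999 ] yz 0.0116 yaw 106.35 j [ 2.82000e-02  3.79610e-01  1.72750e-01  1.40864e+00  2.20000e-04
 -2.57430e-01] pitch 0.0447 tau [  0.   -44.48  25.63   0.4   -0.     0.  ] v [-0.0013 -0.0001 -0.0007  0.0005 -0.0004 -0.0017] F [ 0.4  0.1 -1.9] w 0.0314
```

Call:
arm_command(
  motion=[
    {"x":0.035,"y":0,"z":0,"roll":0,"fingers":0},
    {"x":0.035,"y":0,"z":0,"roll":0,"fingers":0},
  ],
)

```text
clock: 14.7
eef_pos: [0.5524, 0.0156, 0.1583]
tool_rot: [-0.099, 0.709, 0.102, 0.69]
ft_force: [-0.9, -0.7, -2.2]
grip_width: 0.0315
```

```bash
python3 st.py
```

```text
14.7 [0.55237 0.01563 0.15827] toolx [-2.680e-02 -6.000e-04 -9.996e-01] yz 0.007 yaw 106.36 j [ 2.81900e-02  4.05370e-01  4.37300e-02  1.23597e+00  1.80000e-04
 -2.57380e-01] pitch 0.02681 tau [ -0.   -49.25  28.14   1.76  -0.    -0.  ] v [ 2.0000e-04  1.9290e-01 -7.1260e-01 -1.0277e+00  3.0000e-04  2.3000e-03] F [-0.9 -0.7 -2.2] w 0.0315
```

Call:
arm_command(
  motion=[
    {"x":0,"y":0,"z":0,"roll":0,"fingers":0},
    {"x":0,"y":0,"z":0,"roll":0,"fingers":0},
    {"x":0,"y":0,"z":0,"roll":0,"fingers":0},
    {"x":0,"y":0,"z":0,"roll":0,"fingers":0},
  ],
)

```text
clock: 15.03
eef_pos: [0.5472, 0.0155, 0.1528]
tool_rot: [-0.099, 0.714, 0.102, 0.685]
ft_force: [-0.2, 0.1, -1.7]
grip_width: 0.0315
```

```bash
python3 st.py
```

```text
15.033 [0.54722 0.01549 0.15284] toolx [-0.0415 -0.001  -0.9991] yz 0.0107 yaw 106.35 j [ 2.81900e-02  4.10780e-01  3.67200e-02  1.23823e+00  1.90000e-04
 -2.57380e-01] pitch 0.04149 tau [  0.   -43.99  23.77   0.36  -0.     0.  ] v [ 0.0004 -0.0013  0.0235  0.0207 -0.0005 -0.001 ] F [-0.2  0.1 -1.7] w 0.0315
```

Call:
arm_command(
  motion=[
    {"x":0,"y":0.025,"z":0,"roll":0,"fingers":0},
    {"x":0,"y":0.025,"z":0,"roll":0,"fingers":0},
    {"x":0,"y":0.025,"z":0,"roll":0,"fingers":0},
  ],
)

```text
clock: 15.28
eef_pos: [0.5309, 0.085, 0.1586]
tool_rot: [-0.096, 0.712, 0.098, 0.689]
ft_force: [-0.1, 0.2, -1.0]
grip_width: 0.0312
```

```bash
python3 st.py
```

```text
15.283 [0.53089 0.085   0.15865] toolx [-0.0318 -0.0017 -0.9995] yz 0.007 yaw 105.81 j [ 0.1569   0.38039  0.00679  1.22887  0.0033  -0.11928] pitch 0.03167 tau [ -2.83 -43.21  24.33   0.42  -0.07  -0.48] v [ 0.5496 -0.1001 -0.0811 -0.021   0.0297  0.5599] F [-0.1  0.2 -1. ] w 0.0312
```

Call:
arm_command(
  motion=[
    {"x":0,"y":0,"z":0,"roll":0,"fingers":0},
    {"x":0,"y":0,"z":0,"roll":0,"fingers":0},
    {"x":0,"y":0,"z":0,"roll":0,"fingers":0},
  ],
)

```text
clock: 15.53
eef_pos: [0.5329, 0.0899, 0.1641]
tool_rot: [-0.098, 0.708, 0.101, 0.692]
ft_force: [-0.1, -0.3, -2.1]
grip_width: 0.0316
```

```bash
python3 st.py
```

```text
15.533 [0.53293 0.08994 0.16414] toolx [-0.0233  0.0012 -0.9997] yz 0.0077 yaw 106.2 j [ 0.16438  0.37505  0.01402  1.23256  0.005   -0.11855] pitch 0.0228 tau [ 4.200e-01 -4.324e+01  2.457e+01  2.000e-01  7.000e-02  2.000e-02] v [ 0.0013 -0.0149  0.027   0.0097 -0.0122 -0.0027] F [-0.1 -0.3 -2.1] w 0.0316
```

Call:
arm_command(
  motion=[
    {"x":0,"y":-0.025,"z":0,"roll":0,"fingers":0},
    {"x":0,"y":-0.025,"z":0,"roll":0,"fingers":0},
    {"x":0,"y":-0.025,"z":0,"roll":0,"fingers":0},
  ],
)

```text
clock: 15.78
eef_pos: [0.5559, 0.0193, 0.1669]
tool_rot: [-0.1, 0.706, 0.104, 0.693]
ft_force: [-0.6, 0.1, -1.0]
grip_width: 0.0311
```

```bash
python3 st.py
```

```text
15.783 [0.55595 0.01933 0.16691] toolx [-0.018   0.003  -0.9998] yz 0.008 yaw 106.65 j [ 0.03283  0.39975  0.05872  1.24764  0.00355 -0.25781] pitch 0.01787 tau [ 2.310e+00 -4.569e+01  2.411e+01  2.100e-01  4.000e-02  4.600e-01] v [-0.5451  0.1328  0.2267  0.0714 -0.0212 -0.5486] F [-0.6  0.1 -1. ] w 0.0311
```

Call:
arm_command(
  motion=[
    {"x":0,"y":0,"z":0,"roll":0,"fingers":0},
    {"x":0,"y":0,"z":0,"roll":0,"fingers":0},
    {"x":0,"y":0,"z":0,"roll":0,"fingers":0},
  ],
)

```text
clock: 16.03
eef_pos: [0.5588, 0.012, 0.1687]
tool_rot: [-0.098, 0.705, 0.1, 0.695]
ft_force: [-0.4, -0.2, -1.0]
grip_width: 0.0316
```

```bash
python3 st.py
```

```text
16.033 [0.55883 0.01203 0.16873] toolx [-1.360e-02  8.000e-04 -9.999e-01] yz 0.0045 yaw 106.06 j [ 2.09500e-02  4.00370e-01  6.46300e-02  1.24861e+00  1.07000e-03
 -2.59450e-01] pitch 0.01355 tau [-3.300e-01 -4.472e+01  2.501e+01  1.000e-01 -5.000e-02 -1.000e-02] v [-0.0164 -0.0023  0.0101  0.0083  0.0097  0.0012] F [-0.4 -0.2 -1. ] w 0.0316
```

Call:
arm_command(
  motion=[
    {"x":-0.009,"y":0,"z":0,"roll":0,"fingers":0},
    {"x":-0.009,"y":0,"z":0,"roll":0,"fingers":0},
    {"x":-0.009,"y":0,"z":0,"roll":0,"fingers":0},
    {"x":-0.009,"y":0,"z":0,"roll":0,"fingers":0},
    {"x":-0.009,"y":0,"z":0,"roll":0,"fingers":0},
    {"x":0,"y":0,"z":0,"roll":0,"fingers":0},
    {"x":0,"y":0,"z":0,"roll":0,"fingers":0},
    {"x":0,"y":0,"z":0,"roll":0,"fingers":0},
    {"x":0.035,"y":0,"z":0,"roll":0,"fingers":0},
    {"x":0.035,"y":0,"z":0,"roll":0,"fingers":0},
    {"x":0,"y":0,"z":0,"roll":0,"fingers":0},
    {"x":0,"y":0,"z":0,"roll":0,"fingers":0},
    {"x":0,"y":0,"z":0,"roll":0,"fingers":0},
    {"x":0,"y":0,"z":0,"roll":0,"fingers":0},
  ],
)

```text
clock: 17.2
eef_pos: [0.5605, 0.0153, 0.1528]
tool_rot: [-0.1, 0.702, 0.101, 0.698]
ft_force: [0.8, 1.0, -0.7]
grip_width: 0.0316
```

```bash
python3 st.py
```

```text
17.2 [0.56054 0.01532 0.15283] toolx [-0.0056  0.0016 -1.    ] yz 0.0031 yaw 106.33 j [ 0.02637  0.40813  0.03356  1.20172  0.00177 -0.25869] pitch 0.00551 tau [ 1.000e-02 -4.415e+01  2.408e+01  7.000e-02  1.000e-02  0.000e+00] v [-0.0015 -0.0032  0.0195  0.02   -0.0016  0.0002] F [ 0.8  1.  -0.7] w 0.0316
```

Call:
arm_command(
  motion=[
    {"x":0,"y":0.0015,"z":-0.006,"roll":0,"fingers":0},
    {"x":0,"y":0.0015,"z":-0.007,"roll":0,"fingers":0},
    {"x":0,"y":0.0015,"z":-0.007,"roll":0,"fingers":0},
    {"x":0,"y":0.0015,"z":-0.006,"roll":0,"fingers":0},
    {"x":0,"y":0,"z":0,"roll":0,"fingers":0},
    {"x":0,"y":0,"z":0,"roll":0,"fingers":0},
    {"x":0,"y":0,"z":0,"roll":0,"fingers":0},
  ],
)

```text
clock: 17.78
eef_pos: [0.5339, 0.0136, 0.1596]
tool_rot: [-0.1, 0.698, 0.101, 0.702]
ft_force: [-0.4, 0.3, -0.9]
grip_width: 0.0315
```

```bash
python3 st.py; python3 -c "
from h import *
print(to_tool([.5321,.0132,.1])); snap('wrist','w9')
im=cv2.imread('pics/w9.png'); cv2.imwrite('pics/w9b.png',cv2.resize(im,None,fx=1.5,fy=1.5,interpolation=cv2.INTER_CUBIC))"
```

```text
17.783 [0.53388 0.01358 0.15955] toolx [ 0.0051  0.0019 -1.    ] yz 0.0004 yaw 106.32 j [ 0.02441  0.34446 -0.04327  1.17789  0.00179 -0.26045] pitch -0.00518 tau [-0.000e+00 -4.195e+01  2.463e+01 -1.000e-02  0.000e+00 -0.000e+00] v [-0.0013 -0.0116 -0.0027 -0.0038 -0.0016 -0.0005] F [-0.4  0.3 -0.9] w 0.0315
[ 0.05954273  0.00011365 -0.00213979]
```

View pics/w9b.png

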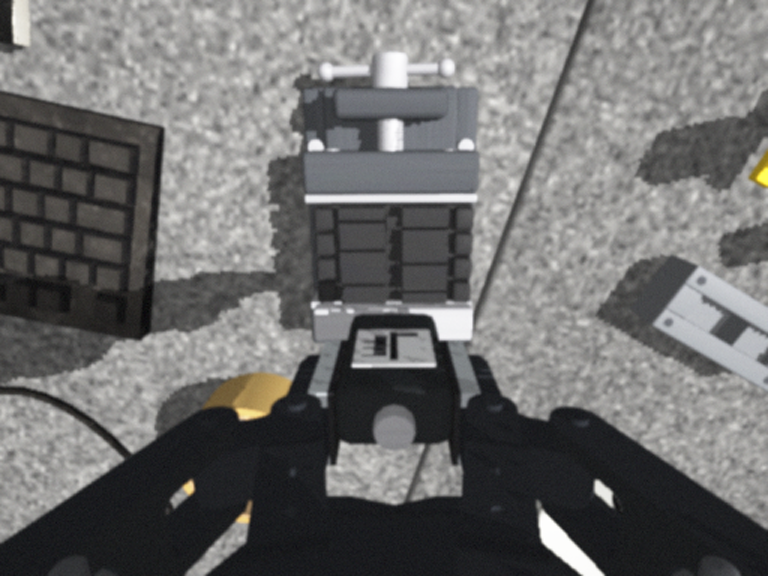

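Run:
```python
from h import *
c=load('w9'); p,R,o=tool(); print(c['intrinsics'])
im=cv2.imread('pics/w9.png')
g=im.mean(2)
g2=np.clip((g-15)/(70-15),0,1)**.7*255
cv2.imwrite('pics/w9e.png',cv2.resize(g2[125:235,195:330].astype(np.uint8),None,fx=5.8,fy=5.8,interpolation=cv2.INTER_CUBIC))
```

```text
[[306.28276544   0.         262.25372025]
 [  0.         306.28276544 186.01160551]
 [  0.           0.           1.        ]]
```

View pics/w9e.png

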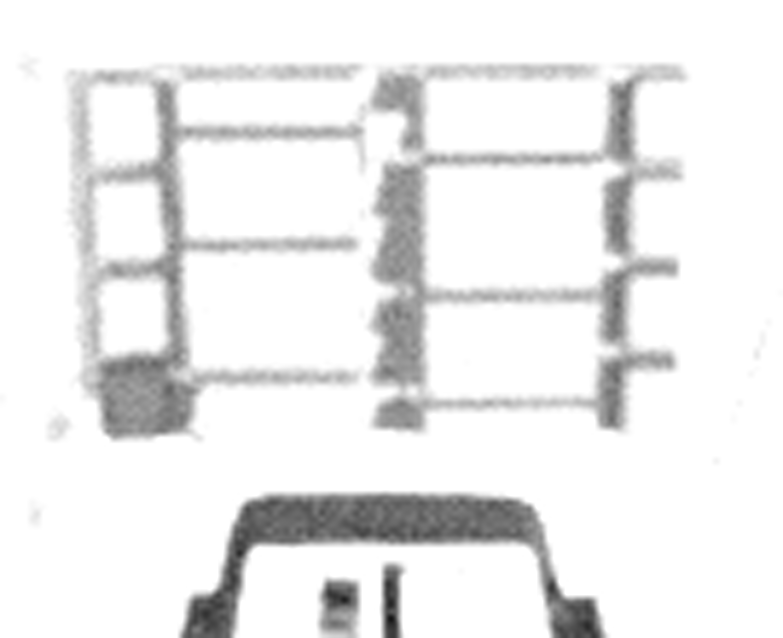

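Call:
arm_command(
  motion=[
    {"x":0.006,"y":0,"z":-0.0005,"roll":0,"fingers":0},
    {"x":0.01,"y":0,"z":-0.0005,"roll":0,"fingers":0},
    {"x":0.01,"y":0,"z":0,"roll":0,"fingers":0},
    {"x":0.006,"y":0,"z":0,"roll":0,"fingers":0},
    {"x":0,"y":0,"z":0,"roll":0,"fingers":0},
    {"x":0,"y":0,"z":0,"roll":0,"fingers":0},
    {"x":0,"y":0,"z":0,"roll":0,"fingers":0},
  ],
)

```text
clock: 18.42
eef_pos: [0.5331, 0.0134, 0.1225]
tool_rot: [-0.1, 0.699, 0.101, 0.701]
ft_force: [-0.1, 0.6, -1.4]
grip_width: 0.0312
```

```bash
python3 st.py; python3 -c "
from h import *
print(to_tool([.5321,.0132,.0836]))"
```

```text
18.417 [0.53315 0.01335 0.12247] toolx [ 0.0029  0.0018 -1.    ] yz 0.0009 yaw 106.33 j [ 0.02403  0.37488 -0.10149  1.09148  0.00176 -0.2609 ] pitch -0.00295 tau [-0.000e+00 -4.224e+01  2.367e+01 -7.000e-02  1.000e-02  0.000e+00] v [ 0.0004  0.0058  0.0037 -0.0012 -0.0008  0.0013] F [-0.1  0.6 -1.4] w 0.0312
[ 0.03887086  0.00011325 -0.00117497]
```

Call:
arm_command(
  motion=[
    {"x":0.005,"y":0,"z":0,"roll":0,"fingers":0},
    {"x":0.007,"y":0,"z":-0.0005,"roll":0,"fingers":0},
    {"x":0.006,"y":0,"z":0,"roll":0,"fingers":0},
    {"x":0.004,"y":0,"z":0,"roll":0,"fingers":0},
    {"x":0,"y":0,"z":0,"roll":0,"fingers":0},
    {"x":0,"y":0,"z":0,"roll":0,"fingers":0},
    {"x":0,"y":0,"z":0,"roll":0,"fingers":0},
  ],
)

```text
clock: 19.0
eef_pos: [0.5333, 0.0133, 0.0985]
tool_rot: [-0.1, 0.698, 0.101, 0.701]
ft_force: [0.2, -0.1, -1.6]
grip_width: 0.0311
```

```bash
python3 st.py; python3 -c "
from h import *
print(to_tool([.5321,.0132,.0836]));snap('wrist','w10');crop('w10',190,120,340,240,5.2,'w10c')
snap('scene','s10');crop('s10',240,150,340,240,7,'s10c')"
```

```text
19.0 [0.53331 0.01326 0.09854] toolx [ 0.004   0.0019 -1.    ] yz 0.0007 yaw 106.33 j [ 0.02386  0.39705 -0.13653  1.03312  0.00177 -0.26108] pitch -0.00409 tau [-0.00e+00 -4.26e+01  2.30e+01 -6.00e-02  1.00e-02  0.00e+00] v [-0.0012  0.0004  0.0007 -0.0013 -0.0002  0.0002] F [ 0.2 -0.1 -1.6] w 0.0311
[ 0.01493524  0.00026893 -0.00124524]
```

View pics/w10c.png

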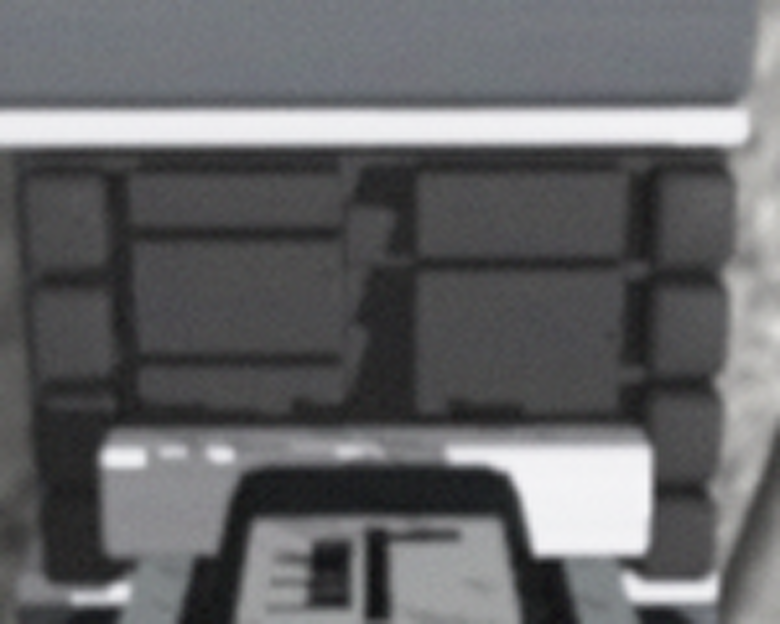

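View pics/s10c.png

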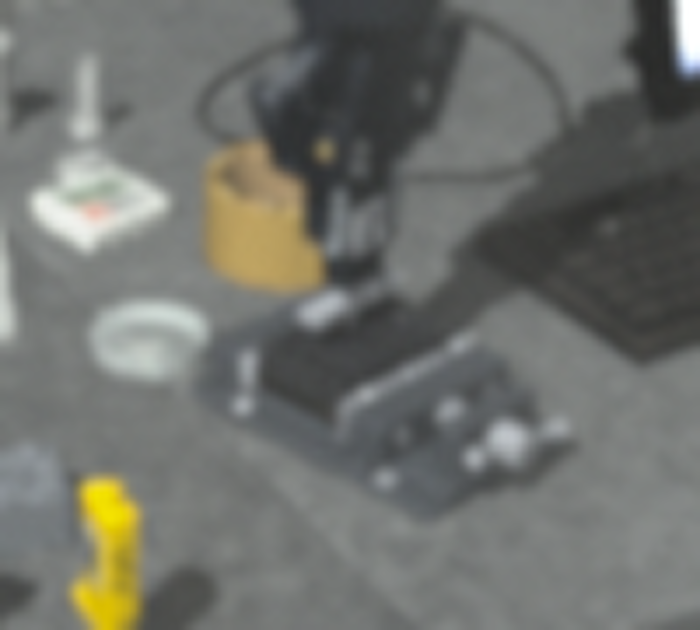

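Call:
arm_command(
  motion=[
    {"x":0.003,"y":0,"z":0,"roll":0,"fingers":0},
    {"x":0.003,"y":0,"z":0,"roll":0,"fingers":0},
    {"x":0.001,"y":0,"z":0,"roll":0,"fingers":0},
    {"x":0,"y":0,"z":0,"roll":0,"fingers":0},
    {"x":0,"y":0,"z":0,"roll":0,"fingers":0},
  ],
)

```text
clock: 19.52
eef_pos: [0.5343, 0.0133, 0.0919]
tool_rot: [-0.1, 0.698, 0.101, 0.702]
ft_force: [-0.7, -0.2, -1.6]
grip_width: 0.0312
```

```bash
python3 st.py
```

```text
19.517 [0.53428 0.0133  0.09193] toolx [ 0.0066  0.0019 -1.    ] yz 0.0 yaw 106.33 j [ 0.02388  0.40369 -0.14562  1.01487  0.00178 -0.2611 ] pitch -0.00661 tau [-0.000e+00 -4.275e+01  2.281e+01 -6.000e-02  1.000e-02  0.000e+00] v [ 0.0014  0.0007 -0.0036 -0.001   0.0008  0.0007] F [-0.7 -0.2 -1.6] w 0.0312
```

Call:
arm_command(
  motion=[
    {"x":0.0015,"y":0,"z":-0.0003,"roll":0,"fingers":0},
    {"x":0.0015,"y":0,"z":-0.0003,"roll":0,"fingers":0},
    {"x":0.0015,"y":0,"z":0,"roll":0,"fingers":0},
  ],
)

```text
clock: 19.77
eef_pos: [0.5341, 0.0131, 0.0877]
tool_rot: [-0.1, 0.697, 0.101, 0.703]
ft_force: [-1.5, -0.1, 1.4]
grip_width: 0.0315
```

```bash
python3 st.py
```

```text
19.767 [0.53414 0.01315 0.08769] toolx [ 0.0077  0.002  -1.    ] yz -0.0002 yaw 106.33 j [ 0.02356  0.40703 -0.15295  1.00307  0.00184 -0.26136] pitch -0.00775 tau [-2.000e-02 -4.193e+01  2.239e+01 -2.200e-01 -0.000e+00 -0.000e+00] v [ 0.0018  0.0175 -0.0239 -0.0424  0.0006  0.0003] F [-1.5 -0.1  1.4] w 0.0315
```

Call:
arm_command(
  motion=[
    {"x":0.001,"y":0,"z":0,"roll":0,"fingers":0},
    {"x":0.001,"y":0,"z":0,"roll":0,"fingers":0},
  ],
)

```text
clock: 19.93
eef_pos: [0.5342, 0.0131, 0.0858]
tool_rot: [-0.1, 0.697, 0.101, 0.703]
ft_force: [-1.9, -0.1, 0.3]
grip_width: 0.0311
```

```bash
python3 st.py
```

```text
19.933 [0.53417 0.01314 0.08583] toolx [ 0.008  0.002 -1.   ] yz -0.0003 yaw 106.33 j [ 0.02355  0.40886 -0.15559  0.99833  0.00183 -0.26138] pitch -0.00802 tau [ -0.   -41.76  22.34  -0.34   0.    -0.  ] v [ 0.0007  0.0109 -0.0169 -0.0282 -0.0006  0.001 ] F [-1.9 -0.1  0.3] w 0.0311
```

Call:
arm_command(
  motion=[
    {"x":0.001,"y":0,"z":0,"roll":0,"fingers":0},
    {"x":0.001,"y":0,"z":0,"roll":0,"fingers":0},
  ],
)

```text
clock: 20.1
eef_pos: [0.5342, 0.0131, 0.0841]
tool_rot: [-0.1, 0.697, 0.101, 0.703]
ft_force: [-1.5, -0.7, 4.4]
grip_width: 0.0315
```

```bash
python3 st.py
```

```text
20.1 [0.53423 0.01313 0.08407] toolx [ 0.0083  0.002  -1.    ] yz -0.0004 yaw 106.32 j [ 0.02354  0.4106  -0.1581   0.99375  0.00181 -0.26135] pitch -0.00835 tau [  0.07 -40.89  21.94  -0.55   0.     0.  ] v [-0.0015  0.008  -0.0124 -0.0243  0.0011 -0.0005] F [-1.5 -0.7  4.4] w 0.0315
```

Call:
arm_command(
  motion=[
    {"x":0.001,"y":0,"z":0,"roll":0,"fingers":0},
    {"x":0.001,"y":0,"z":0,"roll":0,"fingers":0},
  ],
)

```text
clock: 20.27
eef_pos: [0.5343, 0.0131, 0.0833]
tool_rot: [-0.1, 0.697, 0.101, 0.703]
ft_force: [-3.0, -0.5, 9.2]
grip_width: 0.0313
```

```bash
python3 st.py
```

```text
20.267 [0.53432 0.01314 0.08335] toolx [ 0.0091  0.0022 -1.    ] yz -0.0005 yaw 106.33 j [ 0.02347  0.41099 -0.15965  0.99102  0.00195 -0.26151] pitch -0.00913 tau [  0.19 -38.11  21.32  -1.55  -0.04   0.05] v [ 0.0018 -0.0014 -0.0102 -0.0115  0.0006 -0.0012] F [-3.  -0.5  9.2] w 0.0313
```

Call:
arm_command(
  motion=[
    {"x":0.0006,"y":0,"z":0,"roll":0,"fingers":0},
  ],
)

```text
clock: 20.35
eef_pos: [0.5343, 0.0131, 0.0836]
tool_rot: [-0.1, 0.697, 0.101, 0.703]
ft_force: [-3.1, -0.9, 7.4]
grip_width: 0.0316
```

```bash
python3 st.py
```

```text
20.35 [0.53428 0.01313 0.08359] toolx [ 0.0094  0.0022 -1.    ] yz -0.0005 yaw 106.33 j [ 0.02343  0.41042 -0.15984  0.99106  0.002   -0.26159] pitch -0.00947 tau [  0.13 -38.85  21.65  -1.41  -0.04   0.04] v [-0.002  -0.0066 -0.0014  0.0018 -0.0003 -0.0004] F [-3.1 -0.9  7.4] w 0.0316
```

Call:
arm_command(
  motion=[
    {"x":0.0006,"y":0,"z":0,"roll":0,"fingers":0},
  ],
)

```text
clock: 20.43
eef_pos: [0.5343, 0.0131, 0.0838]
tool_rot: [-0.1, 0.696, 0.101, 0.704]
ft_force: [-1.9, -0.3, 5.9]
grip_width: 0.031
```

```bash
python3 st.py
```

```text
20.433 [0.53426 0.01312 0.08381] toolx [ 0.0099  0.0024 -0.9999] yz -0.0005 yaw 106.33 j [ 0.02334  0.40983 -0.16012  0.99092  0.00212 -0.26169] pitch -0.00993 tau [ 9.000e-02 -3.968e+01  2.189e+01 -1.150e+00 -3.000e-02  3.000e-02] v [ 0.0006 -0.0064 -0.004  -0.0028  0.0011 -0.0004] F [-1.9 -0.3  5.9] w 0.031
```

Call:
arm_command(
  motion=[
    {"x":0.001,"y":0,"z":0,"roll":0,"fingers":0},
    {"x":0.001,"y":0,"z":0,"roll":0,"fingers":0},
  ],
)

```text
clock: 20.6
eef_pos: [0.5342, 0.0131, 0.0835]
tool_rot: [-0.1, 0.696, 0.101, 0.704]
ft_force: [-3.2, -0.4, 7.1]
grip_width: 0.0314
```

```bash
python3 st.py
```

```text
20.6 [0.53425 0.01312 0.08354] toolx [ 0.0108  0.0026 -0.9999] yz -0.0006 yaw 106.33 j [ 0.02322  0.40942 -0.1616   0.98889  0.00233 -0.26186] pitch -0.01088 tau [  0.15 -38.76  21.57  -1.38  -0.04   0.04] v [-0.0014 -0.0017 -0.009  -0.0125  0.0021 -0.0012] F [-3.2 -0.4  7.1] w 0.0314
```

Call:
arm_command(
  motion=[
    {"x":0.001,"y":0,"z":0,"roll":0,"fingers":0},
    {"x":0.001,"y":0,"z":0,"roll":0,"fingers":0},
  ],
)

```text
clock: 20.77
eef_pos: [0.5343, 0.0131, 0.0835]
tool_rot: [-0.1, 0.696, 0.101, 0.704]
ft_force: [-3.7, -0.6, 7.0]
grip_width: 0.0311
```

```bash
python3 st.py
```

```text
20.767 [0.53425 0.01312 0.0835 ] toolx [ 0.012   0.0028 -0.9999] yz -0.0007 yaw 106.34 j [ 0.02312  0.40867 -0.16292  0.98719  0.00252 -0.26203] pitch -0.01202 tau [  0.15 -38.57  21.57  -1.47  -0.04   0.04] v [-0.0011 -0.0061 -0.0077 -0.0093  0.0009  0.0011] F [-3.7 -0.6  7. ] w 0.0311
```

Call:
arm_command(
  motion=[
    {"x":0.0011,"y":0,"z":-0.0001,"roll":0,"fingers":0},
    {"x":0.0011,"y":0,"z":-0.0001,"roll":0,"fingers":0},
    {"x":0.0011,"y":0,"z":-0.0001,"roll":0,"fingers":0},
    {"x":0.0011,"y":0,"z":-0.0001,"roll":0,"fingers":0},
    {"x":0.0011,"y":0,"z":-0.0001,"roll":0,"fingers":0},
    {"x":0.0011,"y":0,"z":-0.0001,"roll":0,"fingers":0},
  ],
)

```text
clock: 21.27
eef_pos: [0.534, 0.0131, 0.0835]
tool_rot: [-0.1, 0.694, 0.101, 0.706]
ft_force: [-3.0, 0.8, 7.8]
grip_width: 0.0311
```

```bash
python3 st.py; python3 -c "
from h import *
snap('wrist','w11');crop('w11',190,140,340,260,5.2,'w11c')"; python3 st.py
```

```text
21.267 [0.53404 0.01306 0.0835 ] toolx [ 0.0165  0.0039 -0.9999] yz -0.0009 yaw 106.34 j [ 0.02246  0.40511 -0.16866  0.98045  0.00352 -0.26277] pitch -0.01659 tau [ 1.300e-01 -3.835e+01  2.152e+01 -1.470e+00 -5.000e-02  3.000e-02] v [-0.0009 -0.008  -0.0105 -0.0124  0.0016  0.0003] F [-3.   0.8  7.8] w 0.0311
21.317 [0.53401 0.01306 0.08348] toolx [ 0.0165  0.0039 -0.9999] yz -0.0009 yaw 106.34 j [ 0.02242  0.40509 -0.16874  0.98039  0.00356 -0.26272] pitch -0.01657 tau [ 1.200e-01 -3.834e+01  2.150e+01 -1.460e+00 -6.000e-02  2.000e-02] v [ 0.0005  0.0023  0.0009  0.0019 -0.0005  0.0012] F [-2.3 -0.8  7.3] w 0.0312
```

View pics/w11c.png

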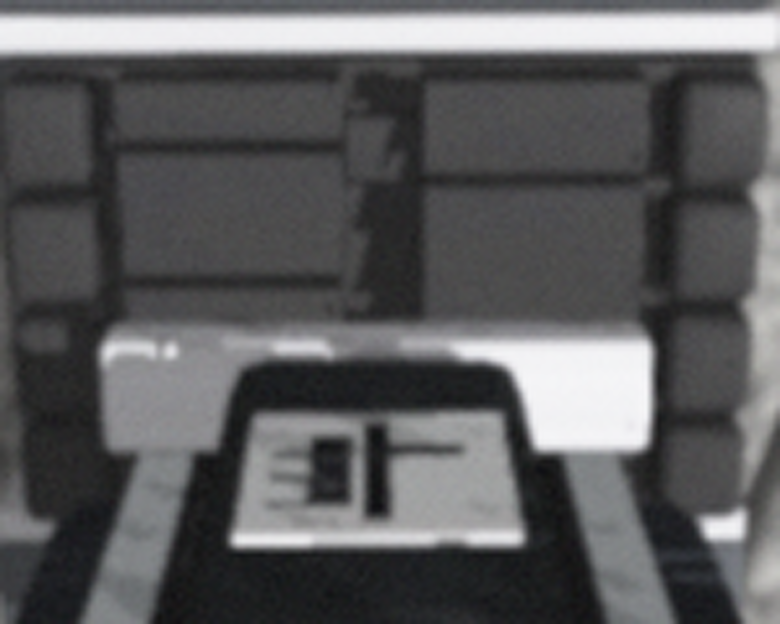

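```bash
python3 - <<'E'
from h import *
for i in range(46):
    camera('wrist')
    if i%5==4:
        o=get_obs(); print(round(o['clock'],2),o['eef_pos'].round(5),o['ft_force'].round(1))
E
python3 st.py
```

```text
21.57 [0.53406 0.01306 0.08351] [-4.2 -0.3  7.9]
21.82 [0.53406 0.01308 0.08349] [-2.3  0.3  7.1]
22.07 [0.53405 0.01308 0.08349] [-2.3 -0.   8.5]
22.32 [0.53407 0.01309 0.08353] [-2.6 -1.1  8.5]
22.57 [0.53404 0.01308 0.08348] [-3.5 -0.7  8.3]
22.82 [0.53407 0.01306 0.08351] [-2.9  0.6  7.4]
23.07 [0.53403 0.01308 0.08348] [-3.1 -0.5  7.2]
23.32 [0.53402 0.01306 0.08348] [-2.7 -0.3  7.2]
23.57 [0.53405 0.0131  0.08352] [-3.4 -0.6  7.3]
23.617 [0.53404 0.01307 0.0835 ] toolx [ 0.0165  0.0039 -0.9999] yz -0.0009 yaw 106.34 j [ 0.02245  0.40512 -0.16861  0.9805   0.00354 -0.26279] pitch -0.01656 tau [ 1.200e-01 -3.837e+01  2.149e+01 -1.490e+00 -5.000e-02  2.000e-02] v [ 0.0009  0.003   0.0017 -0.0015  0.0005 -0.0011] F [-3.2 -1.   8.4] w 0.0317
```

Run:
```python
from h import *
p,R,o=tool(); T=o['ft_torque'];print(T, 'tool axes',R.T@T, R.T@o['ft_force'])
crop('w11',205,195,320,235,6.8,'w11d')
```

```text
[0.08373351 0.85323483 0.04952208] tool axes [-0.04479724  0.7951465   0.32126105] [-8.46028638 -0.07930295 -3.19505702]
```

View pics/w11d.png

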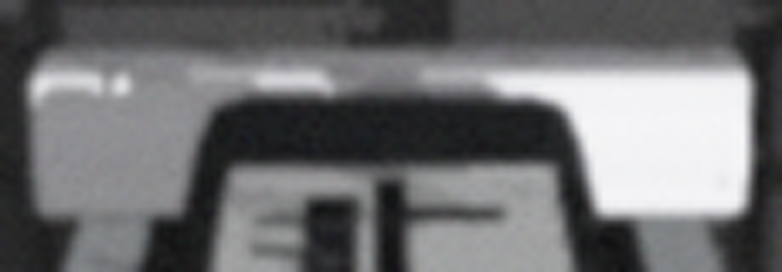

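Run:
```python
from h import *
L=[]
for i in range(8):
    camera('wrist'); p,R,o=tool(); L.append(np.r_[R.T@o['ft_torque'],R.T@o['ft_force']])
L=np.array(L); print(L.mean(0).round(3),L.std(0).round(3))
```

```text
[-0.042  0.805  0.294 -7.802  0.334 -2.773] [0.027 0.036 0.027 0.5   0.602 0.581]
```

Call:
arm_command(
  motion=[
    {"x":-0.003,"y":0,"z":0,"roll":0,"fingers":0},
    {"x":-0.005,"y":0,"z":0,"roll":0,"fingers":0},
    {"x":-0.005,"y":0,"z":0,"roll":0,"fingers":0},
    {"x":0,"y":0,"z":0,"roll":0,"fingers":0},
    {"x":0,"y":0,"z":0,"roll":0,"fingers":0},
  ],
)

```text
clock: 24.43
eef_pos: [0.5342, 0.013, 0.0976]
tool_rot: [-0.1, 0.694, 0.101, 0.706]
ft_force: [-0.2, 0.3, -1.2]
grip_width: 0.0313
```

```bash
python3 - <<'E'
from h import *
L=[]
snap('wrist','w12')
for i in range(7):
    camera('wrist'); p,R,o=tool(); L.append(np.r_[R.T@o['ft_torque'],R.T@o['ft_force']])
L=np.array(L); print(L.mean(0).round(3),L.std(0).round(3))
E
python3 st.py
```

```text
[ 0.007  0.012  0.012  1.414 -0.313  0.381] [0.036 0.032 0.027 0.616 0.47  0.168]
24.833 [0.53398 0.01301 0.0973 ] toolx [ 0.0169  0.0039 -0.9999] yz -0.001 yaw 106.34 j [ 0.02235  0.39028 -0.15088  1.01268  0.00353 -0.26282] pitch -0.01696 tau [ 0.000e+00 -4.237e+01  2.303e+01 -1.300e-01  1.000e-02 -0.000e+00] v [ 0.0002 -0.0013  0.0002 -0.0012  0.      0.0004] F [ 0.3 -0.5 -0.7] w 0.0314
```

Run:
```python
from h import *
ims=[]
for t in('w5','w6','w7','w12'):
    im=cv2.imread(f'pics/{t}.png')[200:310,205:325]
    ims.append(cv2.resize(im,None,fx=3.3,fy=2.7,interpolation=cv2.INTER_CUBIC))
cv2.imwrite('pics/cmp.png',np.vstack([np.hstack(ims[:2]),np.hstack(ims[2:])]))
# stub circle & body centroid
for t in('w5','w6','w7','w9','w10','w11','w12'):
    im=cv2.imread(f'pics/{t}.png'); g=im.mean(2)
    # stub: bright blob rows 265-305
    m=((g>115)[262:306,240:290]).astype(np.uint8)
    n,lab,st,ce=cv2.connectedComponentsWithStats(m)
    k=[i for i in range(1,n) if 150<st[i,4]<900]
    print(t,'stub',[(ce[i]+[240,262]).round(2).tolist()+[int(st[i,4])] for i in k], end=' ')
    # scale plate: bright rows 205-250 within cols 232-296
    for r in (226,232,238,242):
        row=g[r,225:305]; b=row>100; idx=np.where(b)[0]
        print(r,(idx.min()+225,idx.max()+225) if len(idx) else None,end=' ')
    print()
```

```text
w5 stub [[265.18, 290.09, 703]] 226 (np.int64(225), np.int64(304)) 232 (np.int64(238), np.int64(304)) 238 (np.int64(237), np.int64(304)) 242 (np.int64(236), np.int64(304)) 
w6 stub [] 226 (np.int64(225), np.int64(304)) 232 (np.int64(225), np.int64(304)) 238 (np.int64(235), np.int64(304)) 242 (np.int64(234), np.int64(304)) 
w7 stub [[259.76, 288.99, 770]] 226 (np.int64(225), np.int64(304)) 232 (np.int64(225), np.int64(304)) 238 (np.int64(235), np.int64(304)) 242 (np.int64(234), np.int64(304)) 
w9 stub [[261.43, 293.42, 841]] 226 (np.int64(225), np.int64(304)) 232 (np.int64(225), np.int64(304)) 238 (np.int64(236), np.int64(304)) 242 (np.int64(234), np.int64(304)) 
w10 stub [[264.03, 293.58, 880]] 226 (np.int64(225), np.int64(304)) 232 (np.int64(225), np.int64(304)) 238 (np.int64(236), np.int64(304)) 242 (np.int64(234), np.int64(304)) 
w11 stub [[263.99, 293.45, 876]] 226 (np.int64(225), np.int64(304)) 232 (np.int64(225), np.int64(304)) 238 (np.int64(236), np.int64(304)) 242 (np.int64(234), np.int64(304)) 
w12 stub [[264.04, 293.62, 890]] 226 (np.int64(225), np.int64(304)) 232 (np.int64(225), np.int64(304)) 238 (np.int64(236), np.int64(304)) 242 (np.int64(234), np.int64(304))
```

View pics/cmp.png

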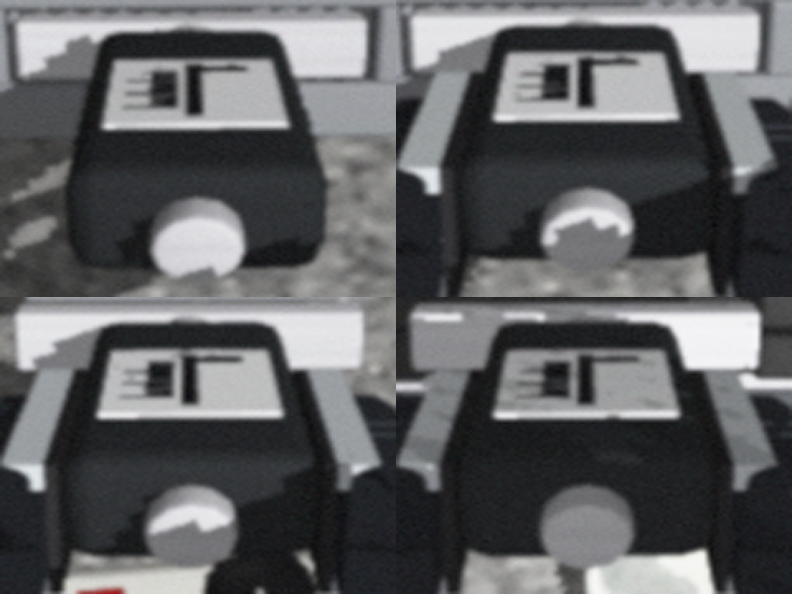

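Call:
arm_command(
  motion=[
    {"x":-0.015,"y":0,"z":0,"roll":0,"fingers":0},
    {"x":-0.03,"y":0,"z":0,"roll":0,"fingers":0},
    {"x":-0.03,"y":0,"z":0,"roll":0,"fingers":0},
    {"x":-0.025,"y":0,"z":0,"roll":0,"fingers":0},
    {"x":0,"y":0,"z":0,"roll":0,"fingers":0},
    {"x":0,"y":0,"z":0,"roll":0,"fingers":0},
    {"x":0,"y":0,"z":0,"roll":0,"fingers":0},
  ],
)

```text
clock: 25.42
eef_pos: [0.5302, 0.0126, 0.1982]
tool_rot: [-0.1, 0.696, 0.101, 0.704]
ft_force: [0.3, 0.7, -1.0]
grip_width: 0.0315
```

```bash
python3 st.py
```

```text
25.417 [0.53022 0.01256 0.19823] toolx [ 0.0103  0.0038 -0.9999] yz 0.0007 yaw 106.34 j [ 0.02166  0.30845  0.00955  1.26151  0.00355 -0.26358] pitch -0.01039 tau [-0.000e+00 -4.111e+01  2.556e+01  7.000e-02  1.000e-02 -0.000e+00] v [ 0.0001  0.0056 -0.0224 -0.0079  0.0022  0.0008] F [ 0.3  0.7 -1. ] w 0.0315
```

Call:
arm_command(
  motion=[
    {"x":0.004,"y":0,"z":0,"roll":0,"fingers":0},
    {"x":0.008,"y":0,"z":0,"roll":0,"fingers":0},
    {"x":0.008,"y":0,"z":0,"roll":0,"fingers":0},
    {"x":0.008,"y":0,"z":0,"roll":0,"fingers":0},
  ],
)

```text
clock: 25.75
eef_pos: [0.529, 0.0127, 0.1651]
tool_rot: [-0.1, 0.697, 0.101, 0.702]
ft_force: [-0.2, 0.5, -2.3]
grip_width: 0.0315
```

```bash
python3 st.py
```

```text
25.75 [0.52904 0.01266 0.1651 ] toolx [ 0.0064  0.0036 -1.    ] yz 0.0017 yaw 106.34 j [ 0.02191  0.33024 -0.04867  1.18539  0.0035  -0.26334] pitch -0.0065 tau [-0.000e+00 -4.197e+01  2.532e+01  3.400e-01  1.000e-02 -0.000e+00] v [-0.0012  0.0893 -0.2043 -0.2644 -0.0005  0.0012] F [-0.2  0.5 -2.3] w 0.0315
```

Call:
arm_command(
  motion=[
    {"x":0.006,"y":0,"z":0,"roll":0,"fingers":0},
    {"x":0.003,"y":0,"z":0,"roll":0,"fingers":0},
    {"x":0,"y":0,"z":0,"roll":0,"fingers":0},
  ],
)

```text
clock: 26.0
eef_pos: [0.5254, 0.0126, 0.1494]
tool_rot: [-0.099, 0.701, 0.102, 0.699]
ft_force: [-0.0, -0.3, -2.2]
grip_width: 0.0313
```

```bash
python3 st.py
```

```text
26.0 [0.52544 0.01261 0.14937] toolx [-0.0041  0.0034 -1.    ] yz 0.0044 yaw 106.34 j [ 0.02197  0.34324 -0.07308  1.15849  0.00349 -0.26329] pitch 0.00401 tau [ 0.000e+00 -4.156e+01  2.446e+01 -1.200e-01  1.000e-02  0.000e+00] v [-0.0006  0.012  -0.0139 -0.0064  0.0006 -0.0005] F [-0.  -0.3 -2.2] w 0.0313
```

Call:
arm_command(
  motion=[
    {"x":0,"y":0,"z":0,"roll":0,"fingers":0},
    {"x":0,"y":0,"z":0,"roll":0,"fingers":0},
    {"x":0.004,"y":0,"z":0.003,"roll":0,"fingers":0},
    {"x":0.007,"y":0,"z":0.003,"roll":0,"fingers":0},
    {"x":0.007,"y":0,"z":0.002,"roll":0,"fingers":0},
    {"x":0.004,"y":0,"z":0,"roll":0,"fingers":0},
    {"x":0,"y":0,"z":0,"roll":0,"fingers":0},
    {"x":0,"y":0,"z":0,"roll":0,"fingers":0},
  ],
)

```text
clock: 26.67
eef_pos: [0.5348, 0.0153, 0.1252]
tool_rot: [-0.099, 0.701, 0.102, 0.699]
ft_force: [-0.1, 0.2, -2.0]
grip_width: 0.0312
```

```bash
python3 st.py; python3 -c "
from h import *
print(to_tool([.5321,.0132,.0836]))"
```

```text
26.667 [0.53478 0.01531 0.12516] toolx [-0.0027  0.0035 -1.    ] yz 0.0042 yaw 106.35 j [ 0.02658  0.37973 -0.08651  1.10719  0.0036  -0.25879] pitch 0.00264 tau [ 1.000e-02 -4.237e+01  2.362e+01  0.000e+00  1.000e-02  0.000e+00] v [ 0.0001  0.0106 -0.0096 -0.0065  0.0004 -0.0009] F [-0.1  0.2 -2. ] w 0.0312
[ 0.04156163 -0.00144093 -0.00310216]
```

Call:
arm_command(
  motion=[
    {"x":0.005,"y":-0.0005,"z":-0.001,"roll":0,"fingers":0},
    {"x":0.008,"y":-0.0005,"z":-0.001,"roll":0,"fingers":0},
    {"x":0.008,"y":0,"z":0,"roll":0,"fingers":0},
    {"x":0.006,"y":0,"z":0,"roll":0,"fingers":0},
    {"x":0.003,"y":0,"z":0,"roll":0,"fingers":0},
    {"x":0,"y":0,"z":0,"roll":0,"fingers":0},
    {"x":0,"y":0,"z":0,"roll":0,"fingers":0},
  ],
)

```text
clock: 27.25
eef_pos: [0.5321, 0.0136, 0.0914]
tool_rot: [-0.099, 0.701, 0.102, 0.699]
ft_force: [0.6, -0.2, -1.2]
grip_width: 0.0312
```

```bash
python3 st.py; python3 -c "
from h import *
print(to_tool([.5321,.0132,.0836]));snap('wrist','w13');crop('w13',190,120,340,240,5.2,'w13c')"
```

```text
27.25 [0.5321  0.01356 0.09144] toolx [-0.004   0.0034 -1.    ] yz 0.0044 yaw 106.34 j [ 0.02348  0.40791 -0.14043  1.02643  0.00351 -0.26165] pitch 0.00396 tau [-1.000e-02 -4.269e+01  2.257e+01  2.000e-02  1.000e-02  0.000e+00] v [-0.0012  0.0065 -0.0089 -0.0045 -0.0004  0.0009] F [ 0.6 -0.2 -1.2] w 0.0312
[ 7.83381657e-03 -3.84058792e-04 -7.75673661e-05]
```

View pics/w13c.png

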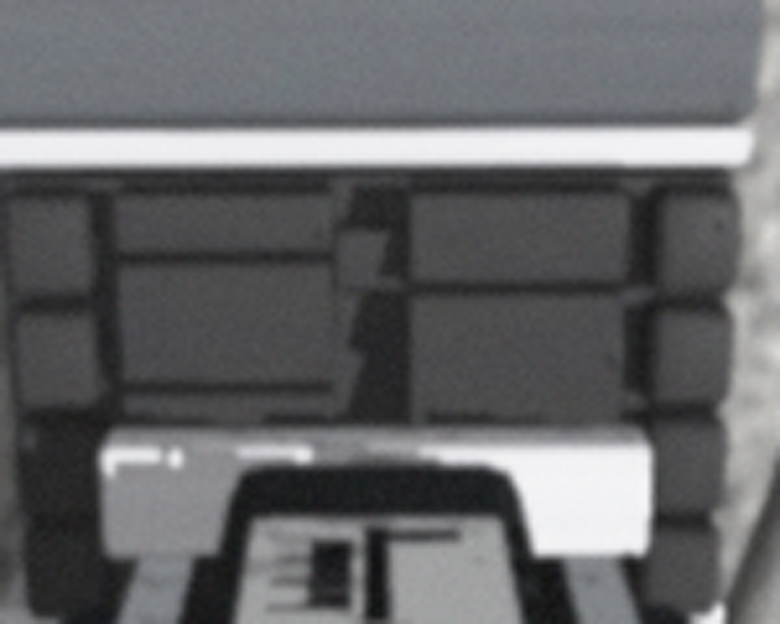

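Call:
arm_command(
  motion=[
    {"x":0.002,"y":0,"z":0,"roll":0,"fingers":0},
    {"x":0.002,"y":0,"z":0,"roll":0,"fingers":0},
    {"x":0.0015,"y":0,"z":0,"roll":0,"fingers":0},
  ],
)

```text
clock: 27.55
eef_pos: [0.5329, 0.0136, 0.0869]
tool_rot: [-0.099, 0.7, 0.102, 0.699]
ft_force: [-1.0, -1.1, 0.6]
grip_width: 0.0311
```

```bash
python3 st.py
```

```text
27.55 [0.53287 0.01364 0.0869 ] toolx [-0.002   0.0034 -1.    ] yz 0.0039 yaw 106.34 j [ 0.0236   0.41249 -0.1466   1.01359  0.00349 -0.2616 ] pitch 0.00189 tau [ 3.000e-02 -4.210e+01  2.259e+01 -3.800e-01  3.000e-02 -0.000e+00] v [ 0.0011  0.0153 -0.0227 -0.0413 -0.0006  0.0005] F [-1.  -1.1  0.6] w 0.0311
```

Call:
arm_command(
  motion=[
    {"x":0.001,"y":0,"z":0,"roll":0,"fingers":0},
    {"x":0.001,"y":0,"z":0,"roll":0,"fingers":0},
  ],
)

```text
clock: 27.72
eef_pos: [0.5328, 0.0136, 0.0853]
tool_rot: [-0.099, 0.7, 0.102, 0.7]
ft_force: [-1.6, 0.0, 1.8]
grip_width: 0.0314
```

```bash
python3 st.py
```

```text
27.717 [0.53285 0.01365 0.08527] toolx [-0.0016  0.0034 -1.    ] yz 0.0038 yaw 106.34 j [ 0.02363  0.41394 -0.14917  1.00924  0.00347 -0.26157] pitch 0.00156 tau [ 3.000e-02 -4.195e+01  2.254e+01 -4.800e-01  3.000e-02 -0.000e+00] v [ 0.0004  0.0102 -0.0163 -0.0284  0.0004  0.0007] F [-1.6  0.   1.8] w 0.0314
```

Call:
arm_command(
  motion=[
    {"x":0.0012,"y":0,"z":0,"roll":0,"fingers":0},
    {"x":0.0012,"y":0,"z":0,"roll":0,"fingers":0},
  ],
)

```text
clock: 27.88
eef_pos: [0.533, 0.0136, 0.0835]
tool_rot: [-0.099, 0.7, 0.102, 0.7]
ft_force: [-2.5, -0.5, 6.2]
grip_width: 0.0313
```

```bash
python3 st.py
```

```text
27.883 [0.53297 0.01362 0.08351] toolx [-9.0e-04  3.4e-03 -1.0e+00] yz 0.0035 yaw 106.34 j [ 0.02362  0.41552 -0.15189  1.00425  0.00339 -0.26159] pitch 0.00086 tau [ 1.600e-01 -3.931e+01  2.162e+01 -1.200e+00  1.000e-02  1.000e-02] v [-0.0012  0.0046 -0.0132 -0.0227 -0.0009  0.0005] F [-2.5 -0.5  6.2] w 0.0313
```

Call:
arm_command(
  motion=[
    {"x":0.0012,"y":0,"z":-0.0002,"roll":0,"fingers":0},
    {"x":0.0012,"y":0,"z":-0.0002,"roll":0,"fingers":0},
  ],
)

```text
clock: 28.05
eef_pos: [0.5329, 0.0136, 0.0831]
tool_rot: [-0.099, 0.699, 0.102, 0.7]
ft_force: [-4.0, -0.4, 10.3]
grip_width: 0.0312
```

```bash
python3 st.py
```

```text
28.05 [0.5329  0.01363 0.08313] toolx [ 7.0e-04  3.8e-03 -1.0e+00] yz 0.0035 yaw 106.34 j [ 0.0234   0.41464 -0.15444  1.00092  0.0038  -0.26173] pitch -0.00079 tau [  0.11 -37.69  21.29  -1.72  -0.05   0.  ] v [-0.0017 -0.0091 -0.0163 -0.0173  0.0016 -0.0006] F [-4.  -0.4 10.3] w 0.0312
```

```bash
cat > hold.py <<'E'
from h import *
import sys
L=[]
for i in range(int(sys.argv[1])):
    camera('wrist'); p,R,o=tool(); L.append(np.r_[R.T@o['ft_torque'],R.T@o['ft_force']])
L=np.array(L); print(L.mean(0).round(3),(L.std(0)/len(L)**.5).round(3))
E
python3 hold.py 10; python3 st.py
```

```text
[ 6.000e-03  8.680e-01  3.040e-01 -8.590e+00  6.740e-01 -3.125e+00] [0.009 0.012 0.01  0.154 0.123 0.238]
28.55 [0.5329  0.01361 0.08328] toolx [ 9.0e-04  3.8e-03 -1.0e+00] yz 0.0034 yaw 106.34 j [ 0.02339  0.41434 -0.15446  1.00101  0.00377 -0.26176] pitch -0.00098 tau [  0.1  -38.41  21.51  -1.58  -0.04   0.  ] v [ 0.0008 -0.0042 -0.0009  0.0008 -0.0006  0.0002] F [-3.7 -0.6  8. ] w 0.031
```

```bash
python3 hold.py 36; python3 st.py; python3 -c "
from h import *
snap('scene','s14');crop('s14',240,150,340,240,7,'s14c');snap('wrist','w14');crop('w14',190,140,340,260,5.2,'w14c')"
```

```text
[-3.000e-03  8.670e-01  3.130e-01 -8.606e+00  5.700e-01 -3.452e+00] [0.005 0.004 0.004 0.089 0.076 0.074]
30.35 [0.5329  0.01361 0.08329] toolx [ 9.0e-04  3.8e-03 -1.0e+00] yz 0.0034 yaw 106.34 j [ 0.02339  0.41433 -0.15445  1.00104  0.00377 -0.26173] pitch -0.00098 tau [  0.1  -38.41  21.51  -1.58  -0.04   0.  ] v [-0.0011 -0.0005  0.0002 -0.0016  0.0013  0.0009] F [-3.5 -0.1  8.7] w 0.0309
```

View pics/w14c.png

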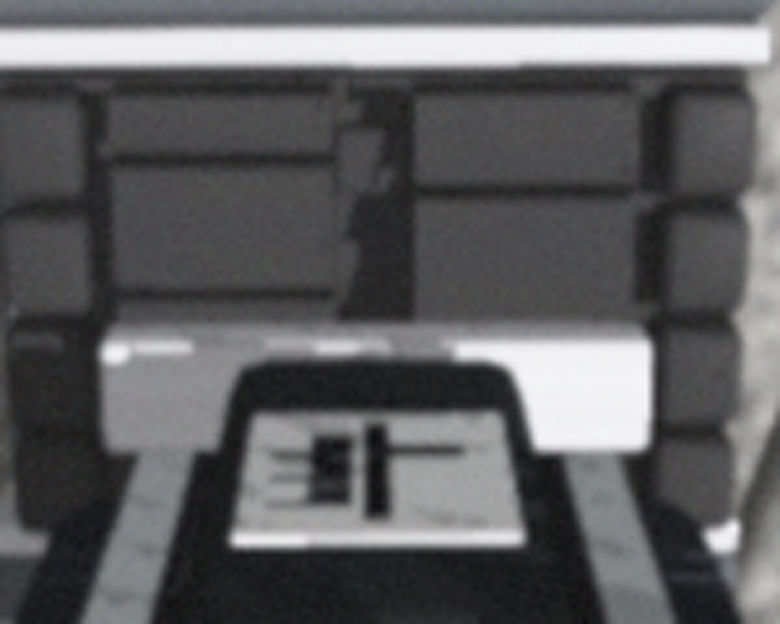

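View pics/s14c.png

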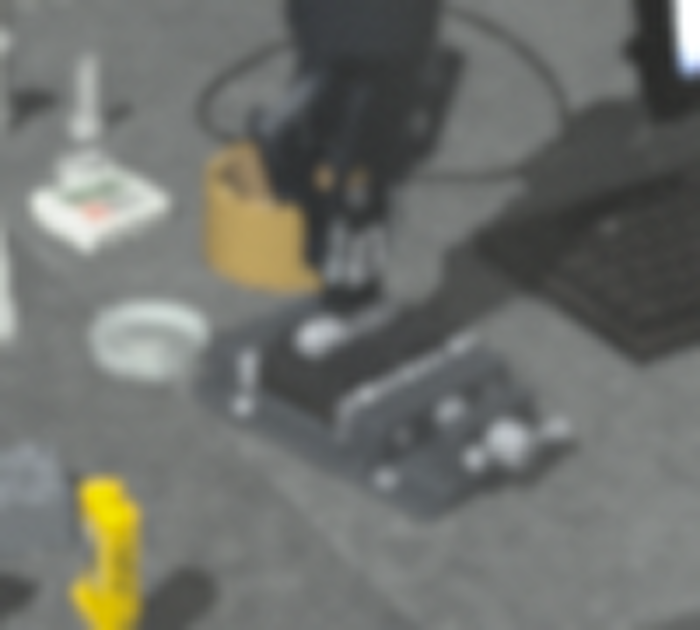

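Call:
arm_command(
  motion=[
    {"x":-0.003,"y":0,"z":0,"roll":0,"fingers":0},
    {"x":-0.006,"y":0,"z":0,"roll":0,"fingers":0},
    {"x":-0.012,"y":0,"z":0,"roll":0,"fingers":0},
    {"x":-0.014,"y":0,"z":0,"roll":0,"fingers":0},
    {"x":-0.014,"y":0,"z":0,"roll":0,"fingers":0},
    {"x":-0.014,"y":0,"z":0,"roll":0,"fingers":0},
    {"x":-0.01,"y":0,"z":0,"roll":0,"fingers":0},
    {"x":0,"y":0,"z":0,"roll":0,"fingers":0},
    {"x":0,"y":0,"z":0,"roll":0,"fingers":0},
    {"x":0,"y":0,"z":0,"roll":0,"fingers":0},
    {"x":0,"y":0,"z":0,"roll":0,"fingers":0},
  ],
)

```text
clock: 31.37
eef_pos: [0.5339, 0.0135, 0.1585]
tool_rot: [-0.099, 0.699, 0.102, 0.701]
ft_force: [-0.0, -0.8, -1.6]
grip_width: 0.031
```

```bash
python3 st.py
cat > home.py <<'E'
from h import *
p,R,o=tool()
Xg=np.array([.51722,.23617,.06165-.0376])
# account for changed tilt
tgt=Xg-.0376*R[:,0]
d=R.T@(tgt-p); print('to home in tool axes',d.round(4),'roll',(-np.radians(76.75-np.degrees(np.arctan2(R[1,1],R[0,1])))).round(3))
E
python3 home.py
```

```text
31.367 [0.5339  0.01346 0.1585 ] toolx [ 0.0022  0.004  -1.    ] yz 0.0032 yaw 106.35 j [ 0.02298  0.3475  -0.04171  1.17934  0.00392 -0.26234] pitch -0.00224 tau [-0.00e+00 -4.23e+01  2.49e+01 -2.00e-02  1.00e-02 -0.00e+00] v [-0.0002  0.0052 -0.0103 -0.007   0.0004 -0.0004] F [-0.  -0.8 -1.6] w 0.031
to home in tool axes [0.0977 0.218  0.0463] roll 0.517
```

Call:
arm_command(
  motion=[
    {"x":0,"y":0.01,"z":0.002,"roll":0,"fingers":0},
    {"x":0,"y":0.018,"z":0.004,"roll":0,"fingers":0},
    {"x":0,"y":0.018,"z":0.004,"roll":0,"fingers":0},
    {"x":0,"y":0.018,"z":0.004,"roll":0,"fingers":0},
    {"x":0,"y":0.018,"z":0.004,"roll":0,"fingers":0},
    {"x":0,"y":0.018,"z":0.004,"roll":0,"fingers":0},
    {"x":0,"y":0.01,"z":0.002,"roll":0,"fingers":0},
    {"x":0,"y":0,"z":0,"roll":0,"fingers":0},
    {"x":0,"y":0,"z":0,"roll":0,"fingers":0},
  ],
)

```text
clock: 32.12
eef_pos: [0.5208, 0.1337, 0.1516]
tool_rot: [-0.098, 0.704, 0.102, 0.696]
ft_force: [0.3, -0.3, -1.2]
grip_width: 0.0312
```

```bash
python3 st.py; python3 home.py
```

```text
32.117 [0.52079 0.13367 0.15157] toolx [-0.011   0.0034 -0.9999] yz 0.0063 yaw 106.28 j [ 0.24788  0.36865 -0.0296   1.18234  0.00595 -0.03638] pitch 0.0098 tau [ 4.900e-01 -4.278e+01  2.456e+01  5.000e-02  9.000e-02  2.000e-02] v [ 0.0218  0.007  -0.0052 -0.0028  0.0028  0.0064] F [ 0.3 -0.3 -1.2] w 0.0312
to home in tool axes [0.0903 0.0986 0.0265] roll 0.515
```

Call:
arm_command(
  motion=[
    {"x":0,"y":0.01,"z":0.003,"roll":0,"fingers":0},
    {"x":0,"y":0.018,"z":0.005,"roll":0,"fingers":0},
    {"x":0,"y":0.018,"z":0.005,"roll":0,"fingers":0},
    {"x":0,"y":0.018,"z":0.005,"roll":0,"fingers":0},
    {"x":0,"y":0.016,"z":0.005,"roll":0,"fingers":0},
    {"x":0,"y":0.01,"z":0.003,"roll":0,"fingers":0},
    {"x":0,"y":0,"z":0,"roll":0.1,"fingers":0},
    {"x":0,"y":0,"z":0,"roll":0.1,"fingers":0},
    {"x":0,"y":0,"z":0,"roll":0.1,"fingers":0},
    {"x":0,"y":0,"z":0,"roll":0.1,"fingers":0},
    {"x":0,"y":0,"z":0,"roll":0.1,"fingers":0},
    {"x":0,"y":0,"z":0,"roll":0,"fingers":0},
    {"x":0,"y":0,"z":0,"roll":0,"fingers":0},
  ],
)

```text
clock: 33.2
eef_pos: [0.522, 0.2273, 0.1499]
tool_rot: [0.088, 0.706, -0.089, 0.697]
ft_force: [0.6, -0.0, -0.9]
grip_width: 0.0315
```

```bash
python3 st.py; python3 home.py
```

```text
33.2 [0.52198 0.22727 0.14989] toolx [-1.370e-02  5.000e-04 -9.999e-01] yz -0.003 yaw 75.61 j [0.40751 0.43188 0.06222 1.21356 0.00587 0.65862] pitch 0.01242 tau [ 8.000e-02 -4.598e+01  2.471e+01  1.000e-01  3.000e-02  1.000e-01] v [-0.0087  0.0016  0.0003 -0.0004 -0.0002  0.0164] F [ 0.6 -0.  -0.9] w 0.0315
to home in tool axes [ 0.0883  0.0078 -0.0051] roll -0.02
```

Call:
arm_command(
  motion=[
    {"x":0.005,"y":0.002,"z":-0.001,"roll":-0.01,"fingers":0},
    {"x":0.009,"y":0.002,"z":-0.001,"roll":-0.01,"fingers":0},
    {"x":0.009,"y":0.002,"z":-0.001,"roll":0,"fingers":0},
    {"x":0.009,"y":0.001,"z":-0.001,"roll":0,"fingers":0},
    {"x":0.009,"y":0.001,"z":-0.001,"roll":0,"fingers":0},
    {"x":0.006,"y":0,"z":0,"roll":0,"fingers":0},
    {"x":0.003,"y":0,"z":0,"roll":0,"fingers":0},
    {"x":0,"y":0,"z":0,"roll":0,"fingers":0},
    {"x":0,"y":0,"z":0,"roll":0,"fingers":0},
  ],
)

```text
clock: 33.95
eef_pos: [0.5164, 0.236, 0.0921]
tool_rot: [0.077, 0.709, -0.08, 0.696]
ft_force: [-0.4, 0.9, -0.7]
grip_width: 0.0316
```

```bash
python3 st.py; python3 home.py; python3 -c "
from h import *
snap('wrist','w15');crop('w15',180,130,340,250,4.9,'w15c')"
```

```text
33.95 [0.5164  0.23601 0.09211] toolx [-0.0179 -0.0016 -0.9998] yz -0.0055 yaw 77.22 j [ 0.42552  0.47979 -0.02231  1.08568  0.00591  0.64849] pitch 0.01698 tau [ 4.000e-02 -4.636e+01  2.299e+01  1.300e-01  3.000e-02  0.000e+00] v [ 0.001   0.0077 -0.0052 -0.0052 -0.0003  0.    ] F [-0.4  0.9 -0.7] w 0.0316
to home in tool axes [0.0304 0.0007 0.0019] roll 0.008
```

View pics/w15c.png

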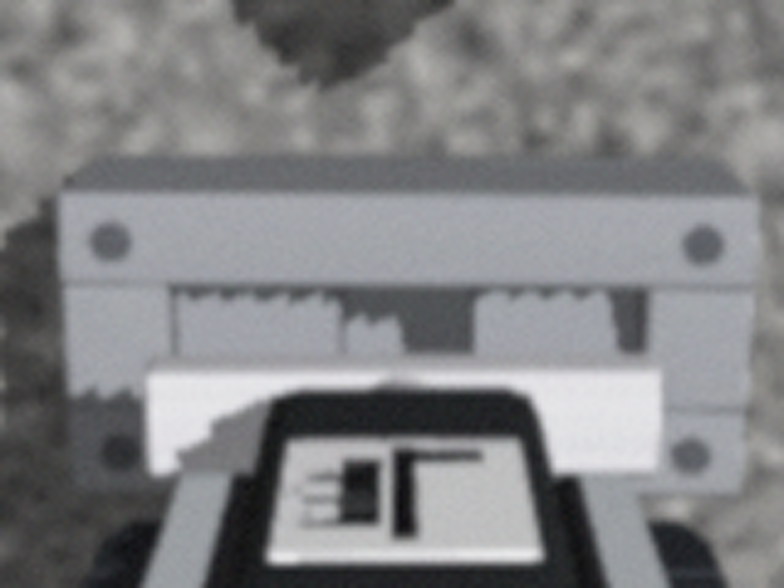

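Call:
arm_command(
  motion=[
    {"x":0.004,"y":0.0004,"z":0.001,"roll":0.004,"fingers":0},
    {"x":0.006,"y":0.0003,"z":0.001,"roll":0,"fingers":0},
    {"x":0.006,"y":0,"z":0,"roll":0,"fingers":0},
    {"x":0.003,"y":0,"z":0,"roll":0,"fingers":0},
    {"x":0,"y":0,"z":0,"roll":0,"fingers":0},
    {"x":0,"y":0,"z":0,"roll":0,"fingers":0},
  ],
)

```text
clock: 34.5
eef_pos: [0.5199, 0.2365, 0.0727]
tool_rot: [0.08, 0.708, -0.081, 0.697]
ft_force: [-0.3, -0.4, -1.0]
grip_width: 0.0313
```

```bash
python3 st.py; python3 home.py
```

```text
34.5 [0.5199  0.23653 0.07272] toolx [-1.450e-02 -2.000e-04 -9.999e-01] yz -0.0035 yaw 76.94 j [ 0.42389  0.50208 -0.04134  1.04065  0.00579  0.65182] pitch 0.01329 tau [-0.000e+00 -4.702e+01  2.263e+01  9.000e-02  2.000e-02  0.000e+00] v [-0.0013  0.007  -0.0072 -0.0043 -0.001  -0.0003] F [-0.3 -0.4 -1. ] w 0.0313
to home in tool axes [ 0.0111 -0.0008 -0.0018] roll 0.003
```

Call:
arm_command(
  motion=[
    {"x":0.001,"y":-0.0004,"z":-0.001,"roll":0,"fingers":0},
    {"x":0.002,"y":-0.0004,"z":-0.0008,"roll":0,"fingers":0},
    {"x":0,"y":0,"z":0,"roll":0,"fingers":0},
  ],
)

```text
clock: 34.75
eef_pos: [0.5179, 0.2361, 0.0697]
tool_rot: [0.08, 0.708, -0.081, 0.697]
ft_force: [-0.9, -0.5, -1.7]
grip_width: 0.0314
```

```bash
python3 st.py; python3 home.py; python3 -c "
from h import *
snap('wrist','w16');crop('w16',180,130,340,250,4.9,'w16c')"
```

```text
34.75 [0.51787 0.23615 0.06967] toolx [-1.430e-02 -1.000e-04 -9.999e-01] yz -0.0033 yaw 76.94 j [ 0.42474  0.50152 -0.05134  1.03098  0.0058   0.65274] pitch 0.01304 tau [-1.000e-02 -4.735e+01  2.296e+01 -2.000e-02  2.000e-02  0.000e+00] v [-0.0012 -0.0046  0.0085  0.0044 -0.001   0.0015] F [-0.9 -0.5 -1.7] w 0.0314
to home in tool axes [ 0.008  0.    -0.   ] roll 0.003
```

View pics/w16c.png

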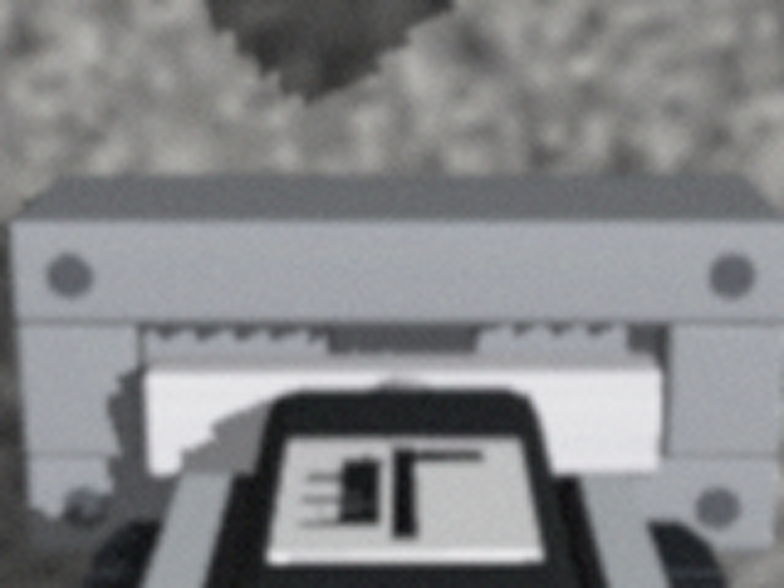

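Call:
arm_command(
  motion=[
    {"x":0.002,"y":0,"z":0,"roll":0,"fingers":0},
    {"x":0.002,"y":0,"z":0,"roll":0,"fingers":0},
    {"x":0.0015,"y":0,"z":0,"roll":0,"fingers":0},
  ],
)

```text
clock: 35.05
eef_pos: [0.5185, 0.2365, 0.0648]
tool_rot: [0.08, 0.707, -0.081, 0.698]
ft_force: [0.3, 0.3, -0.3]
grip_width: 0.0314
```

```bash
python3 st.py; python3 home.py
```

```text
35.05 [0.51854 0.23651 0.0648 ] toolx [-1.230e-02  8.000e-04 -9.999e-01] yz -0.002 yaw 76.94 j [ 0.42483  0.50633 -0.05756  1.01776  0.0058   0.65275] pitch 0.01085 tau [ 0.000e+00 -4.728e+01  2.258e+01  1.500e-01  2.000e-02 -0.000e+00] v [-0.0004  0.0205 -0.025  -0.0437  0.0014 -0.0007] F [ 0.3  0.3 -0.3] w 0.0314
to home in tool axes [ 0.0032 -0.0005 -0.0007] roll 0.003
```

Call:
arm_command(
  motion=[
    {"x":0.001,"y":-0.0003,"z":-0.0004,"roll":0,"fingers":0},
    {"x":0.001,"y":-0.0002,"z":-0.0003,"roll":0,"fingers":0},
    {"x":0.0005,"y":0,"z":0,"roll":0,"fingers":0},
  ],
)

```text
clock: 35.3
eef_pos: [0.5175, 0.2361, 0.0617]
tool_rot: [0.08, 0.707, -0.081, 0.698]
ft_force: [0.4, -1.0, 1.2]
grip_width: 0.0315
```

```bash
python3 st.py; python3 home.py
```

```text
35.3 [0.51751 0.23611 0.06171] toolx [-1.260e-02  7.000e-04 -9.999e-01] yz -0.0022 yaw 76.94 j [ 0.42494  0.50797 -0.06399  1.01008  0.00581  0.6528 ] pitch 0.01125 tau [ 1.000e-02 -4.705e+01  2.240e+01  4.000e-02  2.000e-02  0.000e+00] v [ 0.0009  0.0041 -0.0048 -0.0116 -0.0022  0.0012] F [ 0.4 -1.   1.2] w 0.0315
to home in tool axes [0.0001 0.0001 0.0002] roll 0.003
```

Call:
arm_command(
  motion=[
    {"x":0.0006,"y":0,"z":0,"roll":0,"fingers":0},
    {"x":0,"y":0,"z":0,"roll":0,"fingers":0.6},
    {"x":0,"y":0,"z":0,"roll":0,"fingers":1},
    {"x":0,"y":0,"z":0,"roll":0,"fingers":1},
    {"x":0,"y":0,"z":0,"roll":0,"fingers":1},
    {"x":0,"y":0,"z":0,"roll":0,"fingers":1},
    {"x":0,"y":0,"z":0,"roll":0,"fingers":1},
    {"x":0,"y":0,"z":0,"roll":0,"fingers":1},
  ],
)

```text
clock: 35.97
eef_pos: [0.5187, 0.2366, 0.0626]
tool_rot: [0.081, 0.706, -0.08, 0.699]
ft_force: [-0.2, 0.1, -0.6]
grip_width: 0.0854
```

```bash
python3 st.py; python3 -c "
from h import *
snap('wrist','w17')"
```

```text
35.967 [0.51872 0.23663 0.06262] toolx [-0.0096  0.002  -1.    ] yz -0.0002 yaw 76.94 j [ 0.42488  0.50696 -0.06298  1.0088   0.00582  0.65281] pitch 0.00795 tau [-0.000e+00 -4.636e+01  2.200e+01  6.000e-02  2.000e-02  0.000e+00] v [ 0.0008  0.0013 -0.0006 -0.0016  0.0009  0.0009] F [-0.2  0.1 -0.6] w 0.0854
```

View pics/w17.png

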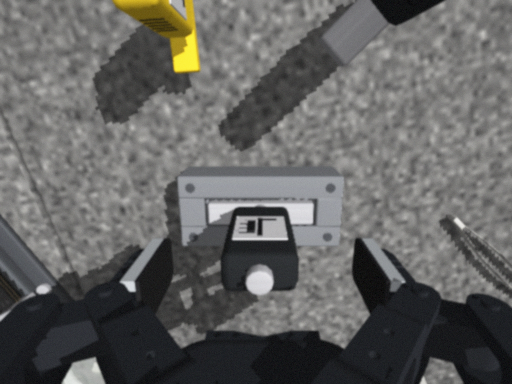

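The gauge is in the recess (bar at about (207–315, 212)) and released. I'll retreat straight up and check.

Call:
arm_command(
  motion=[
    {"x":-0.008,"y":0,"z":0,"roll":0,"fingers":1},
    {"x":-0.015,"y":0,"z":0,"roll":0,"fingers":1},
    {"x":-0.02,"y":0,"z":0,"roll":0,"fingers":1},
    {"x":-0.025,"y":0,"z":0,"roll":0,"fingers":1},
    {"x":-0.025,"y":0,"z":0,"roll":0,"fingers":1},
    {"x":-0.025,"y":0,"z":0,"roll":0,"fingers":1},
    {"x":-0.015,"y":0,"z":0,"roll":0,"fingers":1},
    {"x":0,"y":0,"z":0,"roll":0,"fingers":1},
    {"x":0,"y":0,"z":0,"roll":0,"fingers":1},
    {"x":0,"y":0,"z":0,"roll":0,"fingers":1},
  ],
)

```text
clock: 36.85
eef_pos: [0.5188, 0.2358, 0.2041]
tool_rot: [0.08, 0.707, -0.08, 0.698]
ft_force: [-0.6, 0.3, -0.2]
grip_width: 0.0853
```

```bash
python3 st.py
python3 - <<'E'
from h import *
c=snap('wrist','w18'); 
u,v=proj(c,[.516,.236,.05])[0].astype(int); print(u,v)
crop('w18',u-65,v-50,u+65,v+50,6,'w18c'); print(u-65,v-50, proj(c,[.5154,.2355,.104]))
snap('scene','s18');crop('s18',190,170,290,270,6,'s18c')
E
```

```text
36.85 [0.51878 0.23578 0.20406] toolx [-0.0113  0.0013 -0.9999] yz -0.0013 yaw 76.94 j [0.42348 0.39964 0.15722 1.33818 0.00582 0.65135] pitch 0.0098 tau [-0.00e+00 -4.50e+01  2.54e+01  1.60e-01  2.00e-02 -0.00e+00] v [-0.0008  0.0009 -0.0146 -0.0073 -0.0021 -0.0005] F [-0.6  0.3 -0.2] w 0.0853
262 168
197 118 [[261.16302506 182.74138824]]
```

View pics/w18c.png

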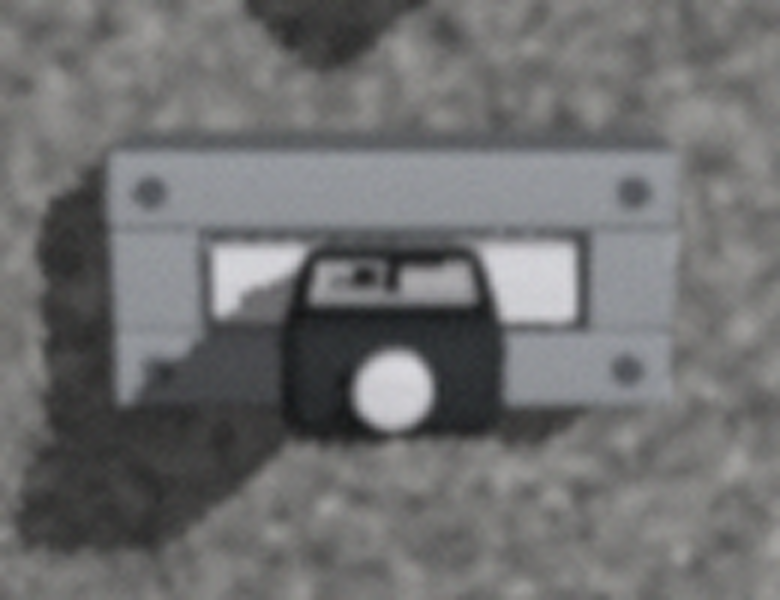

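View pics/s18c.png

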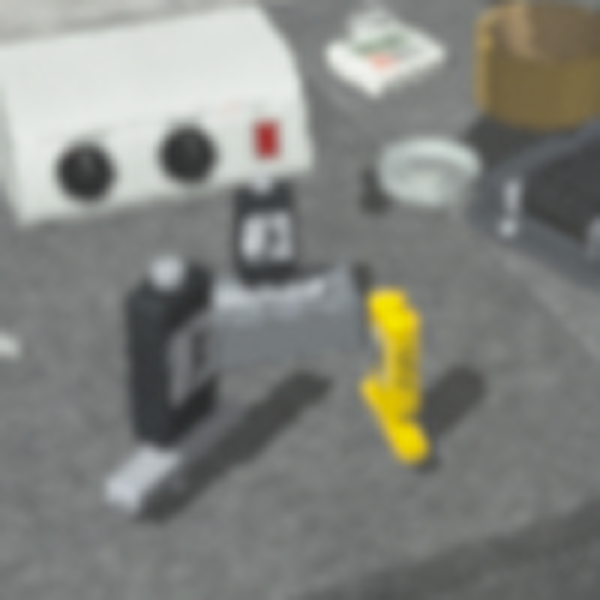

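Run:
```python
from h import *
print(job_done()); print(get_obs()['clock'])
```

```text
the job is handed in; nothing more can be done
None
the job is handed in; nothing more can be done
```

I measured the tread, put the gauge back in its stand, and handed the job in at about 37 s. One check stayed unresolved: I could not confirm that the bar pressed evenly on both ribs.

**Which gauge:** I used the small dark gauge standing in the stand. The larger dark one stands loose on the table, and the pink and yellow ones are ruled out by colour.

**Pressing:** The pin went into the wide groove on the side of the vice's middle away from the screw. That is about 20 mm or more clear of the wear bar. I pressed twice and held steady about 2.3 s each time, at about 9 N and then about 10 N. I pressed the second time because the wrist moment in the first hold suggested more load on the rib at the vice's +y side.

**Reading:** The pointer rose by roughly 4–5 mm (estimated from the pictures, with an assumed scale length). That suggests a groove about 9–10 mm deep.

**Last checks:**
- **Gauge:** The final wrist picture shows it upright, with an even border all round the bar in the recess. The stub on top is within about 1.5 pixels of where it started.
- **Gripper:** It was open and about 14 cm clear of the gauge, with no force on it beyond sensor noise.
- **Everything else:** I did not touch anything else on purpose, and the last pictures show nothing out of place.

**What disagreed:**
- **Uneven load:** The wrist moment still leaned towards the +y rib in the second hold, and adjusting the tilt did not clearly change it. I estimated the gauge to be level to within about 0.3°, so any gap on the other side should be a few tenths of a millimetre at most.
- **Arm drift:** The arm tended to drift in height and tilt after moves. I corrected for this by re-measuring before each contact.

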